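# Charge and start the air-driven descaling machine

## Robot

A 6-joint arm with a two-finger parallel gripper is mounted at the origin on the work surface. World frame = base frame: x ahead of the robot, y to its left, z up, the work surface at z = 0. Lengths are in m, angles in rad, forces in N, time in s.
With the tool pointing down it reaches from about 0.375 to 0.975 m from the base axis. Payload 3.8 kg.
Tool frame: the origin (TCP) lies at the very end of the fingers, on their centre line; the grasp point (between the pads) lies behind it (bot.tcp_to_grasp is the y of the grasp point in the tool frame, in m); y points along the fingers, z is the direction in which the jaws open and shut, and the axes are right-handed (so a half turn about y gives the same grasp; the last joint's range is limited). The gripper opens to 85 mm and grips with 20 to 120 N. Pads are 22 mm wide; open, the fingers measure 114 mm over their backs; the gripper's body (76 mm by 85 mm) begins 54 mm behind the grasp point. The pads swing forward as they close: fully open they stand 13 mm farther back than shut.
Start: joints at [-1.334, 0.264, 1.604, -0, 1.274, -0.037], TCP at [0.183, -0.65, 0.231] pointing down, gripper open.
Joint ranges: [-2.63, 2.63], [-0.94, 2.18], [0.31, 2.57], [-1.31, 4.45], [0, 2.66], [-2.55, 2.55]. Speed limits (rad/s): [2.57, 2.57, 3.14, 3.14, 3.14, 3.14].

## Interface

Orientations are given as a rotation vector (axis times angle).
In Python, from workcell import bot, optics, workorder gives the robot as it stands.
- The arm moves only by the shell command python3 -m handwheel 'ROWS' [FORCE]. ROWS is JSON, a list of rows, each a list of 7 numbers: the shift along the tool's x, y, z in m, then the turn, a rotation vector about the tool's x, y, z in rad, then the opening, from 0 (shut) to 1 (fully open). A call has 1 to 8 rows; each row shifts and turns the commanded pose from where the row before left it, along the tool's axes as they then stand; what a row does not reach is not made up. A row lasts 1/8 s, in which the tool goes at most 62.5 mm and 10.7 degrees, less where a joint would pass 70% of its speed; a pose out of reach is approached as far as the arm can. A call with a gripper value outside its range is refused whole. The fingers move at their own pace and stop on an object; FORCE is the grip in N (left out, the last holds). Time passes only in rows, so rows that do not move let the fingers close. It gives the time, the measured TCP pose, the force and the opening at its end, in the units of the state.
- bot.read_state(): the state, without advancing time (a new reading comes with each control period).
- optics.read_camera(name): name is "side" or "top"; returns a dict with "image" (384x512x3 uint8, red, green, blue), "z_map" (384x512 float32, m along the optical axis (not along the pixel's ray), 0 where there is no reading), "mtx" (3x3 intrinsics, pixels), "world_from_camera" (4x4, takes a point from camera to world coordinates). Camera axes: x right, y down, z forward; pixel columns grow to the right and rows downward; lengths in m; the calibration is good to about 2 mm. A picture is of the moment at which its call begins.
- workorder.finish_job(): hands the job in, once; it reports no verdict.
The state is a dict: "time": time; "q": joint angles; "joint_vel": joint speeds; "joint_torque": joint torques, N m; "tool_pos": TCP position; "tcp_rot": TCP orientation; "wrist_force": force on the tool from outside, world axes, zero at the start; "torque": the same for the moment, N m; "width": opening from 0.0 (shut) to 1.0 (fully open).
Only numpy, scipy, OpenCV 4.12 (cv2) and the standard library are available. Lean on these libraries where they do the work, as an engineer would, in place of code of your own. Each camera call takes 0.05 s, during which the arm holds its last target.

## Task

Put every forged hammer head from the crate into the steel tray of the descaling machine, leaving the scrap in the crate, and open the air valve: crank the red handwheel counter-clockwise until you feel the stop, then back it off a quarter turn so it cannot seize. When all the heads are in the tray and the valve is backed off, start the machine by pressing the yellow treadle right down to its stop, hold it there for about half a second and let it spring back up. Leave the bottle, the mug and the hammer alone.

Things in the scene. Friction and masses are not known exactly. Their poses are not given: they have to be found in the camera images.
- head1: forged hammer head, near-black steel, 64 x 24 x 24 mm, about 0.25 kg; origin at its centre, x along its 64 mm length (round bright striking face at -x, wedge-shaped peen at +x), z through the eye; it may lie on any of its four long sides, and the middle 26 mm is a full 24 mm square. Absent in some runs
- head2: forged hammer head, near-black steel, 64 x 24 x 24 mm, about 0.25 kg; origin at its centre, x along its 64 mm length (round bright striking face at -x, wedge-shaped peen at +x), z through the eye; it may lie on any of its four long sides, and the middle 26 mm is a full 24 mm square. Absent in some runs
- head3: forged hammer head, near-black steel, 64 x 24 x 24 mm, about 0.25 kg; origin at its centre, x along its 64 mm length (round bright striking face at -x, wedge-shaped peen at +x), z through the eye; it may lie on any of its four long sides, and the middle 26 mm is a full 24 mm square. Absent in some runs
- head4: forged hammer head, near-black steel, 64 x 24 x 24 mm, about 0.25 kg; origin at its centre, x along its 64 mm length (round bright striking face at -x, wedge-shaped peen at +x), z through the eye; it may lie on any of its four long sides, and the middle 26 mm is a full 24 mm square. Absent in some runs
- head5: forged hammer head, near-black steel, 64 x 24 x 24 mm, about 0.25 kg; origin at its centre, x along its 64 mm length (round bright striking face at -x, wedge-shaped peen at +x), z through the eye; it may lie on any of its four long sides, and the middle 26 mm is a full 24 mm square. Absent in some runs
- offcut: scrap: rust-brown square bar offcut 12 x 55 x 12 mm (long along its y), origin at the centre
- nut: scrap: brass hex nut 32 mm across corners, 13 mm high, origin under its centre
- collar1: scrap: copper collar 26 mm across, 8 mm high, origin under its centre
- collar2: as collar1
- crate_floor (a point): centre of the inner floor of the fixed light-wood crate (outside 220 x 240 x 50 mm along its x and y and up, walls and floor 6 mm, open above); 6 mm above the bench. The crate is on one side of the bench and the valve on the other, either way round
- tray_floor (a point): centre of the inner floor of the steel tray on top of the fixed descaling machine; the tray measures 200 x 220 mm outside along its x and y, walls 6 mm, rim 44 mm above this floor; floor 51 mm above the bench. A dark drive drum 56 mm across lies behind it (+x), its top 32 mm below the rim
- valve: fixed green air-line gate valve with a red handwheel on top, axis vertical; origin on the axis at bench height
- wheel (a joint): turn of the red handwheel, rad; grows counter-clockwise seen from above, which opens the valve; hard stop (fully open) at 25.10, shut at 0, so 4 turns in all; stiff enough to stay where left (about 2 N at the knob). A brass stem rises from the hub as it opens, at most 40 mm above the hub's top
- wheel_hub (a point): on the wheel's axis at the top of the hub, 140 mm above the bench; the rim is a 14 mm bar, its top 137 mm above the bench, and the black crank knob runs on a circle of 65 mm radius round this axis
- knob_top (a point): centre of the top of the upright black crank knob on the rim, 184 mm above the bench; the knob is a cylinder 24 mm across and 46 mm tall that spins freely on its pin, so it can be held while the wheel turns
- treadle (a joint): yellow sprung treadle, rad: 0 up, 0.30 right down on its stop; needs about 5 N at the pad to start and 12 N at the bottom; springs back up when let go
- treadle_pad (a point): on top of the yellow treadle paddle, mid-width, 80 mm from its hinge and 20 mm from its free end, where to press; 61 mm above the bench when up, about 38 mm when down. x is along the hinge, the paddle (66 x 100 mm) runs from the hinge towards +y
- oil_bottle: bystander: amber bottle 60 mm across, 150 mm tall
- mug: bystander: blue mug 76 mm across, 90 mm tall
- hammer: bystander: hammer lying on the bench, some 300 mm long

How it is judged:
On the way, in this order (a step that is already met when the one before it is completed fails the run):
1. the handwheel has been cranked open to its stop (within 0.15 rad) (value of joint wheel above 24.95 rad), for 0.1 s.
2. the handwheel is backed off a quarter turn from the stop (1.57 rad, within 0.4) and stands still (value of joint wheel between 23.13 and 23.93 rad and velocity of joint wheel between -0.1 and 0.1 rad/s), for 0.3 s.
3. with all heads in the tray and the valve backed off, the treadle is pressed down to its stop (x of head1 in the frame of tray_floor between -0.093 and 0.093 m and y of head1 in the frame of tray_floor between -0.103 and 0.103 m and z of head1 in the frame of tray_floor between -0.005 and 0.045 m and x of head2 in the frame of tray_floor between -0.093 and 0.093 m and y of head2 in the frame of tray_floor between -0.103 and 0.103 m and z of head2 in the frame of tray_floor between -0.005 and 0.045 m and x of head3 in the frame of tray_floor between -0.093 and 0.093 m and y of head3 in the frame of tray_floor between -0.103 and 0.103 m and z of head3 in the frame of tray_floor between -0.005 and 0.045 m and x of head4 in the frame of tray_floor between -0.093 and 0.093 m and y of head4 in the frame of tray_floor between -0.103 and 0.103 m and z of head4 in the frame of tray_floor between -0.005 and 0.045 m and x of head5 in the frame of tray_floor between -0.093 and 0.093 m and y of head5 in the frame of tray_floor between -0.103 and 0.103 m and z of head5 in the frame of tray_floor between -0.005 and 0.045 m and value of joint wheel between 23.13 and 23.93 rad and value of joint treadle above 0.27 rad), for 0.2 s.
At the end, for the whole second after the job is handed in: All hammer heads present rest within the walls of the machine's tray (centre no more than 45 mm above its floor), the four pieces of scrap are still in the crate, the handwheel stands 1.57 rad (within 0.4) short of its open stop, and the treadle is back up (below 0.05 rad) (x of head1 in the frame of tray_floor between -0.093 and 0.093 m and y of head1 in the frame of tray_floor between -0.103 and 0.103 m and z of head1 in the frame of tray_floor between -0.005 and 0.045 m and x of head2 in the frame of tray_floor between -0.093 and 0.093 m and y of head2 in the frame of tray_floor between -0.103 and 0.103 m and z of head2 in the frame of tray_floor between -0.005 and 0.045 m and x of head3 in the frame of tray_floor between -0.093 and 0.093 m and y of head3 in the frame of tray_floor between -0.103 and 0.103 m and z of head3 in the frame of tray_floor between -0.005 and 0.045 m and x of head4 in the frame of tray_floor between -0.093 and 0.093 m and y of head4 in the frame of tray_floor between -0.103 and 0.103 m and z of head4 in the frame of tray_floor between -0.005 and 0.045 m and x of head5 in the frame of tray_floor between -0.093 and 0.093 m and y of head5 in the frame of tray_floor between -0.103 and 0.103 m and z of head5 in the frame of tray_floor between -0.005 and 0.045 m and value of joint wheel between 23.13 and 23.93 rad and x of offcut in the frame of crate_floor between -0.104 and 0.104 m and y of offcut in the frame of crate_floor between -0.114 and 0.114 m and z of each of offcut, nut, collar1, collar2 in the frame of crate_floor below 0.045 m and x of nut in the frame of crate_floor between -0.104 and 0.104 m and y of nut in the frame of crate_floor between -0.114 and 0.114 m and x of collar1 in the frame of crate_floor between -0.104 and 0.104 m and y of collar1 in the frame of crate_floor between -0.114 and 0.114 m and x of collar2 in the frame of crate_floor between -0.104 and 0.104 m and y of collar2 in the frame of crate_floor between -0.114 and 0.114 m and value of joint treadle below 0.05 rad and linear speed of each of head1, head2, head3, head4, head5 below 0.05 m/s); the robot touches nothing.
It fails at once if the oil bottle is moved by more than 40 mm (distance of oil_bottle from where it was at the start of the episode above 0.04 m).
It fails at once if the mug is moved by more than 40 mm (distance of mug from where it was at the start of the episode above 0.04 m).
It fails at once if the hammer is moved by more than 40 mm (distance of hammer from where it was at the start of the episode above 0.04 m).
Of head1, head2, head3, head4, head5 only 3 to 5 are there at a start; the rules pass over those that are not, and their reading is None.
At some moment in a run one of head1, head2, head3, head4, head5 may be knocked a few centimetres aside while the robot is not near it.
Once in a run the grip may slacken for a moment while it holds something.
It also fails if it takes over 210 s, if anything falls off the work surface, if the arm or the gripper's body presses on something with over 40 N, if the wrist force passes 120 N, or if a joint passes its speed limit or range.

## Working session

There is one attempt and no reset: what is moved stays moved. The work goes in short steps, Python scripts to look and compute and a shell command to move; the robot and the scene stay as the last step left them, time stands still between calls to the robot, and variables do not carry over. Pictures are saved under pics/ and viewed, and the job is handed in when it is done.

```bash
ls; mkdir -p pics; python3 - <<'E'
from workcell import bot, optics, workorder
import cv2,numpy as np
print(bot.read_state(), bot.tcp_to_grasp)
for n in("top","side"):
    c=optics.read_camera(n); cv2.imwrite(f"pics/{n}0.png",cv2.cvtColor(c["image"],cv2.COLOR_RGB2BGR)); print(n,c["mtx"],c["world_from_camera"])
    np.savez(f"{n}0.npz",**c)
E
```

```text
pics
{'time': 0.0, 'q': array([-1.33388423e+00,  2.64785412e-01,  1.60536973e+00, -8.16125948e-06,
        1.27369662e+00, -3.69044030e-02]), 'joint_vel': array([-5.00040310e-04, -3.08481291e-03, -1.30929952e-03,  7.39354302e-04,
       -6.80253398e-04,  2.97688334e-07]), 'joint_torque': array([-1.98002577e-03, -5.15115595e+01, -3.67313719e+01, -4.21409950e-04,
        1.28474634e-02, -1.04832324e-05]), 'tool_pos': array([ 0.18234689, -0.64914704,  0.2299426 ]), 'tcp_rot': array([-0.28612296,  2.07737591, -2.07266921]), 'wrist_force': array([-0.36518066,  0.1143977 , -0.04401081]), 'torque': array([-0.02121405, -0.04263534,  0.02603318]), 'width': 1.0002759215982626} -0.0187
top [[382.7949602    0.         253.88530825]
 [  0.         382.7949602  191.34874486]
 [  0.           0.           1.        ]] [[ 0.0038696  -0.99278634  0.11983455  0.4292508 ]
 [-0.99966557 -0.00690453 -0.02492122  0.11958397]
 [ 0.02556885 -0.11969804 -0.99248104  1.2432453 ]
 [ 0.          0.          0.          1.        ]]
side [[383.63874175   0.         253.99553925]
 [  0.         383.63874175 194.20753917]
 [  0.           0.           1.        ]] [[ 0.98039825 -0.1381285   0.14049838  0.39517006]
 [-0.19696262 -0.66900559  0.71668491 -0.7483414 ]
 [-0.00500041 -0.73030955 -0.68309805  0.91983568]
 [ 0.          0.          0.          1.        ]]
```

View pics/top0.png

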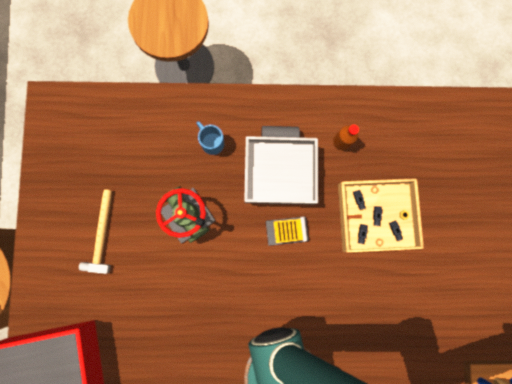

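View pics/side0.png

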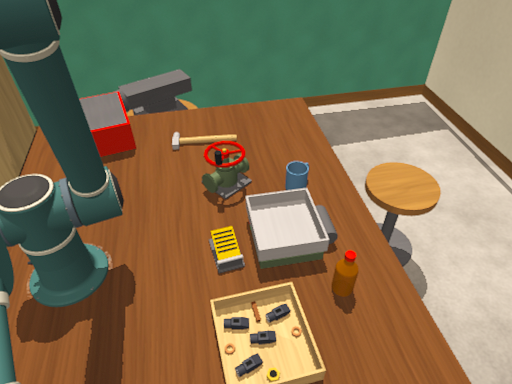

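The top view shows four dark heads in the crate at about (360,199), (377,215), (362,233) and (396,231). The tray is at (282,170), the treadle at (289,231) and the wheel at (182,213). The bottle, at (348,135), stands beside the tray, and the mug is at (210,138).

```bash
cat > h.py <<'E'
from workcell import bot, optics
import cv2,numpy as np
from scipy.spatial.transform import Rotation as R
def cam(n,save=None,crop=None,s=1):
    c=optics.read_camera(n)
    if save:
        im=cv2.cvtColor(c["image"],cv2.COLOR_RGB2BGR)
        if crop: im=im[crop[1]:crop[3],crop[0]:crop[2]]
        cv2.imwrite(f"pics/{save}.png",cv2.resize(im,None,fx=s,fy=s,interpolation=cv2.INTER_CUBIC))
    return c
def pts(c):
    z=c["z_map"];h,w=z.shape;u,v=np.meshgrid(np.arange(w),np.arange(h));K=c["mtx"]
    P=np.stack([(u-K[0,2])/K[0,0]*z,(v-K[1,2])/K[1,1]*z,z],-1);T=c["world_from_camera"]
    W=P@T[:3,:3].T+T[:3,3];W[z==0]=np.nan;return W
def ray(c,u,v,h):
    K=c["mtx"];T=c["world_from_camera"]
    d=T[:3,:3]@np.array([(u-K[0,2])/K[0,0],(v-K[1,2])/K[1,1],1]);o=T[:3,3]
    return o+d*(h-o[2])/d[2]
def heads(c,box=(340,178,426,254),show=True):
    x0,y0,x1,y1=box;g=c["image"].max(2)
    m=np.zeros(g.shape,np.uint8);m[y0:y1,x0:x1]=(g[y0:y1,x0:x1]<75)*255
    W=pts(c);out=[]
    cs,_=cv2.findContours(m,cv2.RETR_EXTERNAL,cv2.CHAIN_APPROX_NONE)
    for k in cs:
        if cv2.contourArea(k)<60: continue
        mm=np.zeros_like(m);cv2.drawContours(mm,[k],-1,255,-1)
        zz=W[...,2][mm>0]
        P=np.array([ray(c,*p[0],0.03)[:2] for p in k],np.float32)
        (cx,cy),(w,h),a=cv2.minAreaRect(P)
        if w<h: a+=90;w,h=h,w
        a=(a+90)%180-90
        out.append((cx,cy,a));
        if show: print("px",k.mean(0)[0].round(),"xy",round(cx,4),round(cy,4),"size",round(w,3),round(h,3),"ang",round(a,1),"z med/max",np.nanmedian(zz).round(3),np.nanmax(zz).round(3))
    return out
def st():
    s=bot.read_state();r=R.from_rotvec(s["tcp_rot"])
    print("t",round(s["time"],2),"tcp",s["tool_pos"].round(4),"F",s["wrist_force"].round(1),"w",round(s["width"],3))
    return s,r
def go(target,zyaw=None,th=None):
    """print shift in tool frame to reach world target; jaw azimuth target (deg) -> turn about tool y"""
    s,r=st();d=r.inv().apply(np.array(target)-s["tool_pos"]);M=r.as_matrix()
    print("tool y world",M[:,1].round(3),"jaw az",np.degrees(np.arctan2(M[1,2],M[0,2])).round(1),"shift",d.round(4),"dist",np.linalg.norm(d).round(3))
    if zyaw is not None:
        # desired: y down, z at azimuth
        best=None
        for k in(0,180):
            a=np.radians(zyaw+k);z=np.array([np.cos(a),np.sin(a),0]);y=np.array([0,0,-1.]);x=np.cross(y,z)
            q=r.inv()*R.from_matrix(np.stack([x,y,z],1));print("turn rotvec",q.as_rotvec().round(3),"deg",np.degrees(q.magnitude()).round(1),"q6",s["q"][5].round(2))
E
python3 - <<'E'
from h import *
c=dict(np.load("top0.npz"));heads(c)
W=pts(c);im=c["image"].astype(int)
hsv=cv2.cvtColor(c["image"],cv2.COLOR_RGB2HSV)
red=((hsv[...,0]<6)|(hsv[...,0]>174))&(hsv[...,1]>180)&(hsv[...,2]>120)
red[:, :140]=0; red[:,230:]=0
ys,xs=np.nonzero(red);P=W[red];print("wheel",np.nanmedian(P,0),np.nanmin(P,0),np.nanmax(P,0),len(P))
k=np.stack([xs,ys],1).astype(np.float32);cc,rr=cv2.minEnclosingCircle(k);print(cc,rr,ray(c,*cc,.137))
yel=(hsv[...,0]>20)&(hsv[...,0]<32)&(hsv[...,1]>200)&(hsv[...,2]>150);yel[:,:255]=0;yel[:,320:]=0
P=W[yel];print("treadle",np.nanmin(P,0),np.nanmax(P,0),len(P));
for y in range(212,250,4): print(y,W[y,288].round(3))
print("tray wall corners",W[138,247],W[138,318],W[203,247],W[203,318],W[170,282])
print("crate",W[182,342],W[180,417],W[250,345],W[247,422],W[215,390])
# knob: dark near rim
print("high pts valve");V=W[180:250,150:220];m=V[...,2]>0.15;print(V[m][:40].round(3), np.argwhere(m)[:40,::-1].tolist())
cv2.imwrite("pics/z0.png",cv2.resize(c["image"][170:260,330:430,::-1],None,fx=6,fy=6,interpolation=cv2.INTER_CUBIC))
cv2.imwrite("pics/z1.png",cv2.resize(c["image"][170:260,140:320,::-1],None,fx=4,fy=4,interpolation=cv2.INTER_CUBIC))
s,r=st();print(r.as_matrix().round(3))
E
```

```text
px [395. 230.] xy 0.4558 -0.3629 size 0.05 0.019 ang 25.0 z med/max 0.029 0.035
wheel [0.50134523 0.30851846 0.13446829] [ 0.42997658  0.23536425 -0.00709321] [0.58919398 0.40476776 0.18380359] 882
(180.5, 212.5) 25.34768295288086 [0.50002925 0.30286687 0.137     ]
treadle [ 0.41903678 -0.06016799  0.03120842] [0.48477379 0.02484259 0.07035829] 406
212 [ 0.512 -0.023  0.002]
216 [ 0.5   -0.024 -0.005]
220 [ 0.484 -0.017  0.049]
224 [ 0.472 -0.017  0.051]
228 [ 0.459 -0.017  0.053]
232 [ 0.447 -0.017  0.053]
236 [ 0.434 -0.016  0.057]
240 [ 0.422 -0.017  0.051]
244 [ 0.409 -0.022 -0.001]
248 [ 0.396 -0.022 -0.001]
tray wall corners [0.73423576 0.1125207  0.08976069] [ 0.76073127 -0.12551893 -0.00089851] [0.54059056 0.11069335 0.00412812] [ 0.54206973 -0.12109789  0.00357716] [6.42495259e-01 5.50316644e-04 4.76187938e-02]
crate [ 0.60533071 -0.18996881  0.04849338] [ 0.62161605 -0.45488496 -0.00340556] [ 0.39158422 -0.19744063  0.03636255] [ 0.40206041 -0.43493601  0.05221951] [ 0.5042113  -0.35720703  0.00273909]
high pts valve
[[0.501 0.305 0.151]
 [0.498 0.307 0.152]
 [0.485 0.247 0
[... 620 characters left out ...]
74 0.238 0.183]
 [0.474 0.236 0.183]
 [0.475 0.234 0.17 ]
 [0.471 0.255 0.183]
 [0.471 0.252 0.185]
 [0.471 0.249 0.183]
 [0.471 0.246 0.185]
 [0.471 0.244 0.179]] [[29, 32], [28, 33], [48, 37], [46, 38], [47, 38], [48, 38], [49, 38], [50, 38], [51, 38], [45, 39], [46, 39], [47, 39], [48, 39], [49, 39], [50, 39], [51, 39], [52, 39], [45, 40], [46, 40], [47, 40], [48, 40], [49, 40], [50, 40], [51, 40], [52, 40], [53, 40], [45, 41], [46, 41], [47, 41], [48, 41], [49, 41], [50, 41], [51, 41], [52, 41], [53, 41], [45, 42], [46, 42], [47, 42], [48, 42], [49, 42]]
t 0.1 tcp [ 0.1823 -0.6492  0.2301] F [-1.2  0.4 -1.1] w 0.997
[[-0.963 -0.     0.27 ]
 [-0.27   0.002 -0.963]
 [-0.    -1.    -0.002]]
```

View pics/z0.png

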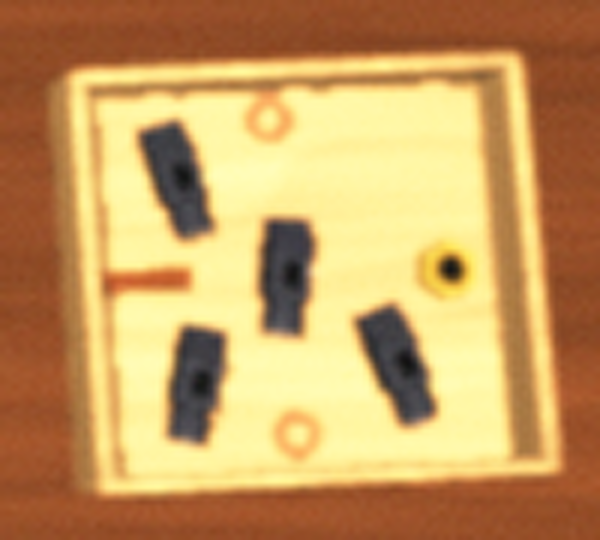

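View pics/z1.png

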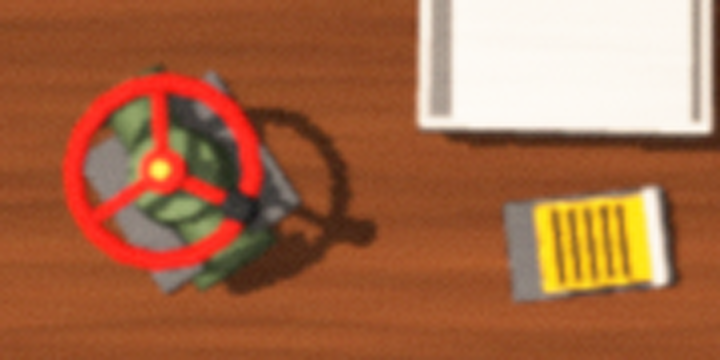

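```bash
sed -i 's/<75)\*255/<100)*255/; s/0.03)\[:2\]/0.028)[:2]/' h.py; python3 - <<'E'
from h import *
c=dict(np.load("top0.npz"));heads(c)
c2=dict(np.load("side0.npz"))
W=pts(c)
for nm,(u,v) in dict(cTL=(342,183),cTR=(417,180),cBL=(346,251),cBR=(422,247)).items(): print(nm,ray(c,u,v,.05).round(3))
# fit knob
V=W[180:250,150:260].reshape(-1,3);k=V[V[:,2]>0.176];print("knob",np.median(k,0),k.min(0),k.max(0),len(k))
rim=V[(V[:,2]>.128)&(V[:,2]<.142)];(cx,cy),r=cv2.minEnclosingCircle(rim[:,:2].astype(np.float32));print("rim",cx,cy,r)
stem=V[(np.hypot(V[:,0]-.5,V[:,1]-.303)<.015)];print("stem",stem.round(3).tolist())
for x in range(262,312,3): print(x,W[231,x].round(3),c["image"][231,x])
cv2.imwrite("pics/s0.png",cv2.resize(c2["image"][130:275,190:340,::-1],None,fx=4,fy=4,interpolation=cv2.INTER_CUBIC))
E
```

```text
px [362. 233.] xy 0.4437 -0.2557 size 0.054 0.021 ang -11.3 z med/max 0.028 0.035
px [396. 230.] xy 0.4537 -0.364 size 0.056 0.024 ang 18.1 z med/max 0.029 0.035
px [377. 215.] xy 0.5011 -0.3071 size 0.055 0.023 ang -1.9 z med/max 0.029 0.035
px [359. 199.] xy 0.5525 -0.2487 size 0.055 0.022 ang 16.9 z med/max 0.028 0.036
cTL [ 0.602 -0.19   0.05 ]
cTR [ 0.613 -0.43   0.05 ]
cBL [ 0.389 -0.197  0.05 ]
cBR [ 0.402 -0.436  0.05 ]
knob [0.47389977 0.24610092 0.18326795] [0.4629533  0.23559803 0.1789561 ] [0.48489168 0.25528088 0.18793303] 57
rim 0.5000779032707214 0.30257129669189453 0.07347533851861954
stem [[0.513, 0.31, 0.139], [0.513, 0.307, 0.139], [0.513, 0.304, 0.139], [0.513, 0.302, 0.137], [0.513, 0.298, 0.14], [0.513, 0.296, 0.138], [0.51, 0.313, 0.141], [0.51, 0.31, 0.138], [0.51, 0.307, 0.143], [0.51, 0.304, 0.138], [0.51, 0.301, 0.141], [0.51, 0.298, 0.144], [0.51, 0.295, 0.141], [0.51, 0.293, 0.139], [0.514, 0.297, 0.09], [0.507, 0.316, 0.139], [0.507, 0.312, 0.143], [0.507, 0.31, 0.139], [0.507, 0.306, 0.143], [0.507, 0.304, 0.138], [0.507, 0.301, 0.14], [0.507, 0.299, 0.
[... 1878 characters left out ...]
0.487, 0.297, 0.089]]
262 [ 0.45   0.062 -0.001] [159  85  42]
265 [ 0.45   0.052 -0.002] [158  83  46]
268 [0.45  0.043 0.008] [139 126 119]
271 [0.45  0.033 0.008] [137 128 122]
274 [0.45  0.027 0.061] [201 162  88]
277 [0.449 0.019 0.065] [252 222  26]
280 [0.45  0.009 0.062] [206 152  34]
283 [ 0.45  -0.001  0.055] [165 121  32]
286 [ 0.45  -0.01   0.055] [231 177  35]
289 [ 0.45  -0.02   0.048] [237 186  29]
292 [ 0.45  -0.03   0.047] [186 136  33]
295 [ 0.45  -0.039  0.046] [173 127  29]
298 [ 0.45  -0.049  0.041] [253 227  27]
301 [ 0.45  -0.06   0.031] [253 231  74]
304 [ 0.45  -0.069  0.034] [249 242 231]
307 [ 0.451 -0.085 -0.004] [88 64 55]
310 [ 0.451 -0.094  0.   ] [159  83  42]
```

View pics/s0.png

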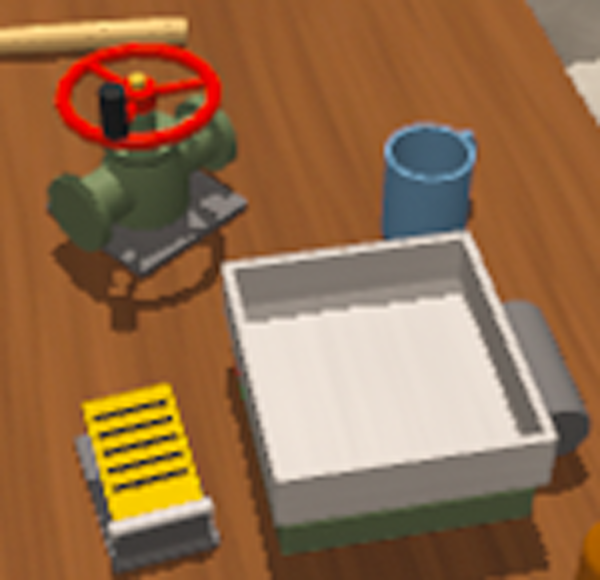

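```bash
python3 - <<'E'
from h import *
c=dict(np.load("top0.npz"))
for u,v in((247,138),(318,138),(319,204),(246,203)): print(ray(c,u,v,.095).round(3))
W=pts(c);V=W[115:155,330:365].reshape(-1,3);k=V[V[:,2]>.1];print("bottle",k[:,:2].mean(0),V[:,2].max())
V=W[115:160,190:230].reshape(-1,3);k=V[V[:,2]>.05];print("mug",k[:,:2].mean(0),V[:,2].max())
go([.553,-.249,.2],106.9)
E
```

```text
[0.733 0.113 0.095]
[ 0.735 -0.107  0.095]
[ 0.531 -0.106  0.095]
[0.532 0.114 0.095]
bottle [ 0.74415353 -0.19699238] nan
mug [0.74245245 0.23099296] nan
t 0.1 tcp [ 0.1823 -0.6492  0.2301] F [-1.2  0.4 -1.1] w 0.997
tool y world [-0.     0.002 -1.   ] jaw az -74.3 shift [-0.4651  0.0307 -0.285 ] dist 0.546
turn rotvec [0.00e+00 3.12e+00 3.00e-03] deg 178.8 q6 -0.04
turn rotvec [ 0.002 -0.021 -0.   ] deg 1.2 q6 -0.04
```

```bash
python3 -m handwheel '[[-0.05,0.003,-0.031,0,-0.003,0,0.5],[-0.05,0.003,-0.031,0,-0.003,0,0.5],[-0.05,0.003,-0.031,0,-0.003,0,0.5],[-0.05,0.003,-0.031,0,-0.003,0,0.5],[-0.05,0.003,-0.031,0,-0.003,0,0.5],[-0.05,0.003,-0.031,0,-0.003,0,0.5],[-0.05,0.003,-0.031,0,-0.003,0,0.5],[-0.05,0.003,-0.031,0,0,0,0.5]]'; python3 - <<'E'
from h import *
c=cam("top","t1",(330,170,430,260),6)
go([.553,-.249,.06],106.9)
E
```

```text
time: 1.1
tool_pos: [0.4977, -0.2979, 0.2068]
tcp_rot: [-0.307, 2.063, -2.063]
wrist_force: [1.3, -0.0, -0.7]
width: 0.496
t 1.15 tcp [ 0.5018 -0.2921  0.2064] F [3.2 3.4 0.7] w 0.502
tool y world [ 0.003  0.005 -1.   ] jaw az -72.9 shift [-0.061   0.1467 -0.0256] dist 0.161
turn rotvec [-0.007 -3.139 -0.007] deg 179.8 q6 0.7
turn rotvec [ 0.004  0.003 -0.004] deg 0.4 q6 0.7
```

View pics/t1.png

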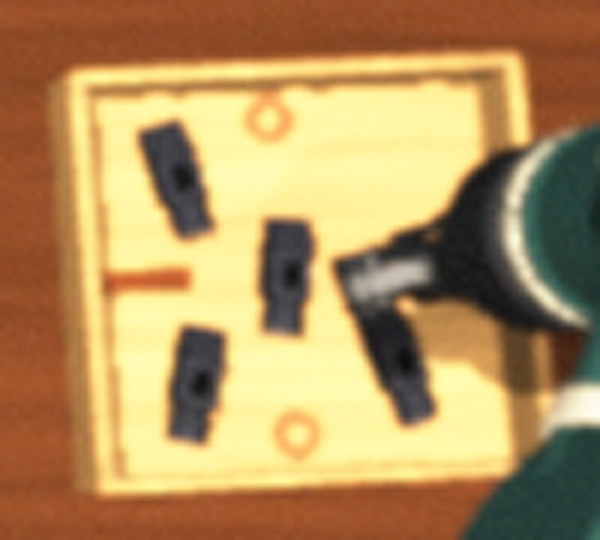

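```bash
python3 -m handwheel '[[-0.03,0.04,-0.013,0,0,0,0.5],[-0.031,0.04,-0.0125,0,0,0,0.5],[0,0.06,0,0,0,0,0.5],[0,0,0,0,0,0,0.5],[0,0,0,0,0,0,0.5]]'; python3 - <<'E'
from h import *
go([.553,-.249,.012],106.9)
E
```

```text
time: 1.78
tool_pos: [0.5482, -0.2582, 0.0685]
tcp_rot: [-0.305, 2.062, -2.063]
wrist_force: [0.6, -0.0, 0.5]
width: 0.503
t 1.77 tcp [ 0.5482 -0.2582  0.0685] F [ 0.6 -0.   0.5] w 0.503
tool y world [ 0.001 -0.    -1.   ] jaw az -73.1 shift [-0.0072  0.0565 -0.0074] dist 0.057
turn rotvec [ 1.000e-03  3.141e+00 -1.000e-03] deg 180.0 q6 0.8
turn rotvec [-0.001 -0.001 -0.001] deg 0.1 q6 0.8
```

```bash
python3 -m handwheel '[[-0.007,0.01,-0.0075,0,0,0,0.5],[0,0.025,0,0,0,0,0.5],[0,0.02,0,0,0,0,0.5],[0,0,0,0,0,0,0.5],[0,0,0,0,0,0,0],[0,0,0,0,0,0,0],[0,0,0,0,0,0,0],[0,0,0,0,0,0,0]]' 60
```

```text
time: 2.78
tool_pos: [0.5533, -0.2488, 0.0134]
tcp_rot: [-0.304, 2.061, -2.064]
wrist_force: [-0.9, -0.5, 4.9]
width: 0.264
```

```bash
python3 -m handwheel '[[0,-0.04,0,0,0,0,0],[0,-0.06,0,0,0,0,0],[0,-0.055,0,0,0,0,0],[0,0,0,0,0,0,0],[0,0,0,0,0,0,0]]'; python3 - <<'E'
from h import *
go([.675,-.045,.168],90)
E
```

```text
time: 3.4
tool_pos: [0.5513, -0.2477, 0.166]
tcp_rot: [-0.308, 2.065, -2.062]
wrist_force: [-0.9, 0.1, -3.1]
width: 0.265
t 3.4 tcp [ 0.5513 -0.2477  0.166 ] F [-0.9  0.1 -3.1] w 0.265
tool y world [-0.002  0.001 -1.   ] jaw az -73.1 shift [-0.1772 -0.0021 -0.158 ] dist 0.237
turn rotvec [ 3.000e-03 -2.847e+00 -2.000e-03] deg 163.1 q6 0.81
turn rotvec [0.001 0.295 0.002] deg 16.9 q6 0.81
```

```bash
python3 -m handwheel '[[-0.0354,0,-0.0316,0,0,0,0],[-0.0354,0,-0.0316,0,0,0,0],[-0.0354,0,-0.0316,0,0,0,0],[-0.0354,0,-0.0316,0,0,0,0],[-0.0354,0,-0.0316,0,0,0,0],[0,0,0,0,0,0,0],[0,0,0,0,0,0,0]]'; python3 - <<'E'
from h import *
go([.675,-.045,.06],107)
c=cam("side","s1",(200,150,400,300),4)
E
```

```text
time: 4.28
tool_pos: [0.6738, -0.0455, 0.1639]
tcp_rot: [-0.314, 2.066, -2.064]
wrist_force: [-0.6, -0.8, -2.7]
width: 0.268
t 4.28 tcp [ 0.6738 -0.0455  0.1639] F [-0.6 -0.8 -2.7] w 0.268
tool y world [-0.006  0.    -1.   ] jaw az -73.1 shift [-1.900e-03  1.039e-01  1.000e-04] dist 0.104
turn rotvec [-9.000e-03  3.141e+00  3.000e-03] deg 179.9 q6 1.17
turn rotvec [ 0.002 -0.001  0.006] deg 0.3 q6 1.17
```

View pics/s1.png

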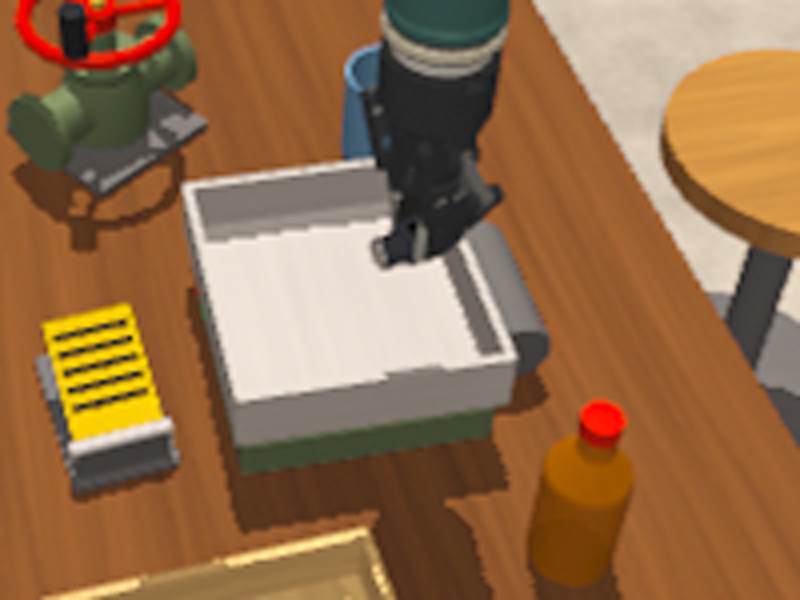

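The head is held above the tray, at about (400,240) in the crop. Lowering and releasing it.

```bash
python3 -m handwheel '[[0,0.04,0,0,0,0,0],[0,0.04,0,0,0,0,0],[0,0.02,0,0,0,0,0],[0,0,0,0,0,0,0],[0,0.002,0,0,0,0,0.5],[0,0,0,0,0,0,0.5],[0,0,0,0,0,0,0.5],[0,-0.04,0,0,0,0,0.5]]';python3 -m handwheel '[[0,-0.05,0,0,0,0,0.5],[0,-0.03,0,0,0,0,0.5],[0,0,0,0,0,0,0.5],[0,0,0,0,0,0,0.5]]'; python3 - <<'E'
from h import *
c=cam("top","t2",(230,110,430,260),4)
heads(c); print("tray");heads(c,(244,136,322,206))
go([.501,-.307,.168],88.1)
E
```

```text
time: 5.32
tool_pos: [0.673, -0.0453, 0.1025]
tcp_rot: [-0.314, 2.068, -2.064]
wrist_force: [0.6, 1.0, 1.1]
width: 0.499
time: 5.82
tool_pos: [0.6754, -0.0456, 0.1848]
tcp_rot: [-0.307, 2.063, -2.063]
wrist_force: [-0.8, 0.2, -0.5]
width: 0.504
px [395. 230.] xy 0.4544 -0.3636 size 0.059 0.023 ang 25.0 z med/max 0.028 0.035
px [377. 215.] xy 0.4996 -0.307 size 0.058 0.023 ang -2.1 z med/max 0.028 0.035
px [365. 233.] xy 0.4513 -0.2538 size 0.204 0.085 ang 29.4 z med/max 0.648 0.68
tray
px [288. 195.] xy 0.5585 -0.0235 size 0.208 0.12 ang -50.4 z med/max 0.604 0.639
px [317. 156.] xy 0.6853 -0.1074 size 0.076 0.043 ang -0.8 z med/max 0.002 0.576
px [314. 140.] xy 0.7433 -0.1082 size 0.043 0.034 ang 89.2 z med/max 0.429 0.572
px [295. 148.] xy 0.7214 -0.0473 size 0.074 0.04 ang -33.3 z med/max 0.287 0.578
t 5.88 tcp [ 0.6748 -0.0455  0.1837] F [-0.3  0.5 -0.1] w 0.501
tool y world [-0.002  0.    -1.   ] jaw az -73.1 shift [0.2422 0.0161 0.1997] dist 0.314
turn rotvec [ 3.000e-03 -2.813e+00 -1.000e-03] deg 161.2 q6 1.17
turn rotvec [0.001 0.328 0.002] deg 18.8 q6 1.17
```

View pics/t2.png

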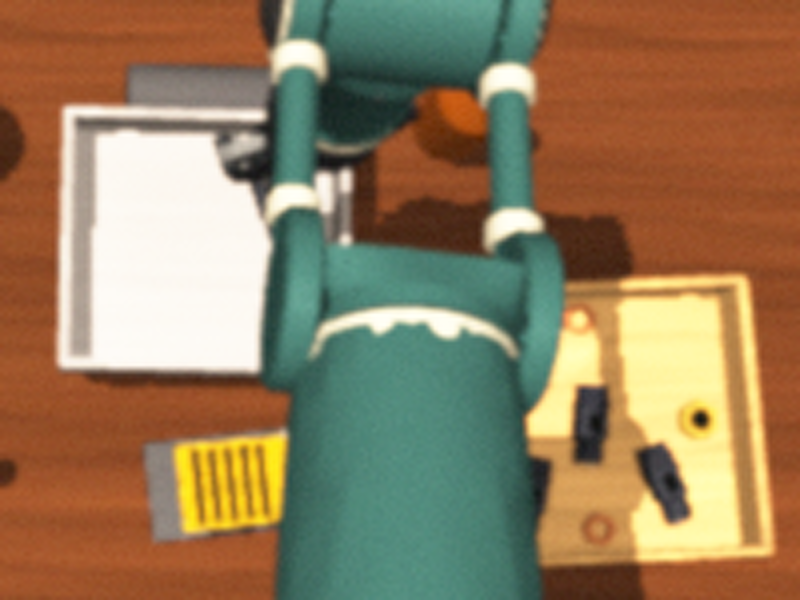

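```bash
python3 -m handwheel '[[0.03,0,0,0,0.164,0,0.5],[0.03,0,0,0,0.164,0,0.5],[0.021,0,0.053,0,0,0,0.5],[0.021,0,0.053,0,0,0,0.5],[0.021,0,0.053,0,0,0,0.5],[0.021,0,0.053,0,0,0,0.5],[0,0,0,0,0,0,0.5],[0,0,0,0,0,0,0.5]]'; python3 - <<'E'
from h import *
go([.500,-.307,.07],88)
E
```

```text
time: 6.88
tool_pos: [0.5255, -0.2669, 0.1836]
tcp_rot: [-0.035, -2.205, 2.201]
wrist_force: [0.3, 0.4, 0.4]
width: 0.501
t 6.88 tcp [ 0.5255 -0.2669  0.1836] F [0.3 0.4 0.4] w 0.501
tool y world [-0.002  0.002 -1.   ] jaw az -92.0 shift [0.0239 0.1136 0.0412] dist 0.123
turn rotvec [ 4.000e-03 -3.141e+00 -3.000e-03] deg 180.0 q6 1.09
turn rotvec [0.002 0.001 0.002] deg 0.2 q6 1.09
```

```bash
python3 -m handwheel '[[0.024,0.03,0.041,0,0,0,0.5],[0,0.06,0,0,0,0,0.5],[0,0.05,0,0,0,0,0.5],[0,0.03,0,0,0,0,0.5],[0,0,0,0,0,0,0.5],[0,0,0,0,0,0,0],[0,0,0,0,0,0,0],[0,0,0,0,0,0,0]]'; python3 -m handwheel '[[0,0,0,0,0,0,0],[0,-0.04,0,0,0,0,0],[0,-0.06,0,0,0,0,0],[0,-0.055,0,0,0,0,0],[0,0,0,0,0,0,0],[0,0,0,0,0,0,0]]';python3 - <<'E'
from h import *
go([.675,.053,.17],88)
E
```

```text
time: 7.88
tool_pos: [0.5021, -0.3079, 0.0168]
tcp_rot: [-0.039, -2.205, 2.207]
wrist_force: [0.2, 0.2, -0.8]
width: 0.263
time: 8.62
tool_pos: [0.5002, -0.3073, 0.1696]
tcp_rot: [-0.036, -2.205, 2.204]
wrist_force: [0.0, -0.0, -3.5]
width: 0.261
t 8.62 tcp [ 0.5002 -0.3073  0.1696] F [ 0.  -0.  -3.5] w 0.261
tool y world [-0.001  0.001 -1.   ] jaw az -91.9 shift [-0.1627 -0.0004 -0.3659] dist 0.4
turn rotvec [ 2.00e-03 -3.14e+00 -1.00e-03] deg 179.9 q6 1.01
turn rotvec [0.001 0.002 0.001] deg 0.1 q6 1.01
```

```bash
python3 -m handwheel '[[-0.0203,0,-0.0457,0,0,0,0],[-0.0203,0,-0.0457,0,0,0,0],[-0.0203,0,-0.0457,0,0,0,0],[-0.0203,0,-0.0457,0,0,0,0],[-0.0203,0,-0.0457,0,0,0,0],[-0.0203,0,-0.0457,0,0,0,0],[-0.0203,0,-0.0457,0,0,0,0],[-0.0203,0,-0.0457,0,0,0,0]]';python3 -m handwheel '[[0,0,0,0,0,0,0],[0,0,0,0,0,0,0]]';python3 - <<'E'
from h import *
go([.675,.053,.063],88)
E
```

```text
time: 9.62
tool_pos: [0.6737, 0.0537, 0.1662]
tcp_rot: [-0.03, -2.201, 2.202]
wrist_force: [0.3, -0.8, -3.8]
width: 0.264
time: 9.88
tool_pos: [0.6735, 0.0523, 0.167]
tcp_rot: [-0.029, -2.201, 2.203]
wrist_force: [0.0, 0.1, -2.9]
width: 0.261
t 9.88 tcp [0.6735 0.0523 0.167 ] F [ 0.   0.1 -2.9] w 0.261
tool y world [-0.006 -0.001 -1.   ] jaw az -91.9 shift [-0.0021  0.104  -0.0008] dist 0.104
turn rotvec [ 9.000e-03 -3.139e+00  2.000e-03] deg 179.9 q6 1.64
turn rotvec [-0.001  0.003  0.006] deg 0.4 q6 1.64
```

```bash
python3 -m handwheel '[[0,0.04,0,0,0,0,0],[0,0.04,0,0,0,0,0],[0,0.024,0,0,0,0,0],[0,0,0,0,0,0,0],[0,0,0,0,0,0,0.5],[0,0,0,0,0,0,0.5],[0,0,0,0,0,0,0.5],[0,-0.04,0,0,0,0,0.5]]';python3 -m handwheel '[[0,-0.05,0,0,0,0,0.5],[0,-0.03,0,0,0,0,0.5],[0,0,0,0,0,0,0.5],[0,0,0,0,0,0,0.5]]'; python3 - <<'E'
from h import *
c=cam("top","t3",(230,110,430,260),4)
c2=cam("side","s3",(200,150,400,380),3)
heads(c)
E
```

```text
time: 10.88
tool_pos: [0.6722, 0.0523, 0.103]
tcp_rot: [-0.028, -2.2, 2.201]
wrist_force: [-0.7, 0.1, -0.8]
width: 0.503
time: 11.38
tool_pos: [0.6749, 0.0525, 0.1856]
tcp_rot: [-0.035, -2.204, 2.204]
wrist_force: [0.1, 0.1, -0.1]
width: 0.501
px [396. 230.] xy 0.4535 -0.3648 size 0.056 0.022 ang 25.0 z med/max 0.028 0.035
px [348. 244.] xy 0.4308 -0.2296 size 0.098 0.092 ang 0.2 z med/max 0.002 0.034
px [364. 223.] xy 0.475 -0.2643 size 0.06 0.023 ang -1.8 z med/max 0.028 0.034
```

View pics/t3.png

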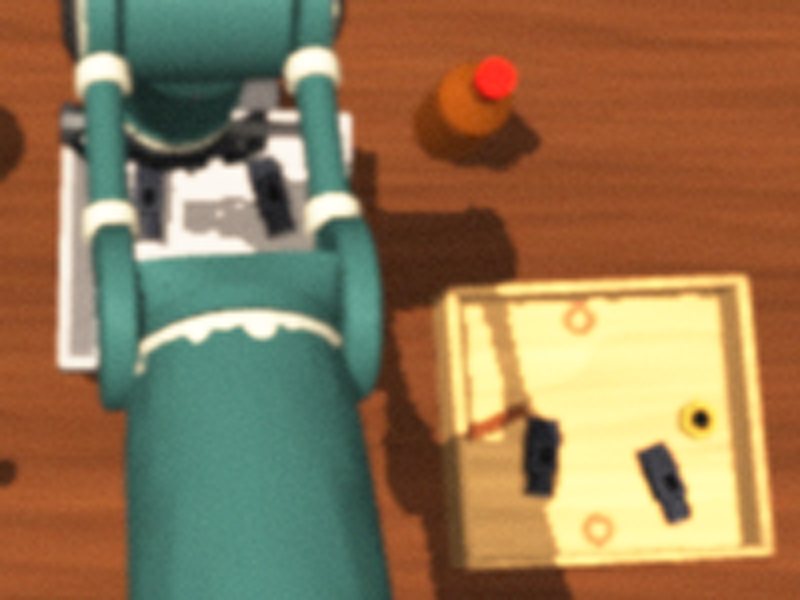

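View pics/s3.png

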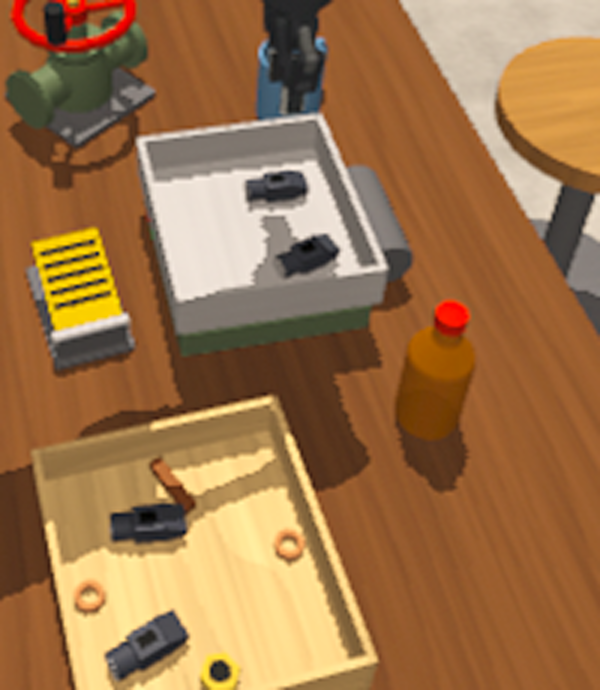

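Two heads are in the tray. The third was knocked next to the offcut and is now at about (0.475,-0.264), so I'll grasp it slightly towards the near end.

```bash
python3 - <<'E'
from h import *
go([.469,-.264,.17],88.2)
E
python3 -m handwheel '[[0.02,0,0.038,0,0,0,0.4],[0.027,0,0.041,0,0,0,0.4],[0.027,0,0.041,0,0,0,0.4],[0.027,0,0.041,0,0,0,0.4],[0.027,0,0.041,0,0,0,0.4],[0.027,0,0.041,0,0,0,0.4],[0.027,0,0.041,0,0,0,0.4],[0,0,0,0,0,0,0.4]]';python3 -m handwheel '[[0,0,0,0,0,0,0.4]]'; python3 - <<'E'
from h import *
go([.469,-.264,.07],88.2)
E
```

```text
t 11.47 tcp [0.6741 0.0524 0.1841] F [-0.1 -0.3  0.1] w 0.495
tool y world [-0.003 -0.    -1.   ] jaw az -91.9 shift [0.1945 0.0149 0.323 ] dist 0.377
turn rotvec [-0.005  3.14  -0.   ] deg 179.9 q6 1.64
turn rotvec [-0.    -0.002  0.003] deg 0.2 q6 1.64
time: 12.48
tool_pos: [0.4815, -0.2271, 0.1845]
tcp_rot: [-0.038, -2.202, 2.2]
wrist_force: [-0.1, 0.4, 0.2]
width: 0.402
time: 12.6
tool_pos: [0.4837, -0.2249, 0.1851]
tcp_rot: [-0.036, -2.205, 2.202]
wrist_force: [-0.4, -0.1, 0.6]
width: 0.405
t 12.6 tcp [ 0.4837 -0.2249  0.1851] F [-0.4 -0.1  0.6] w 0.405
tool y world [-0.001  0.001 -1.   ] jaw az -92.0 shift [0.0132 0.1151 0.0397] dist 0.122
turn rotvec [-2.000e-03  3.139e+00  2.000e-03] deg 179.8 q6 1.12
turn rotvec [ 0.001 -0.003  0.001] deg 0.2 q6 1.12
```

```bash
python3 -m handwheel '[[0.013,0.02,0.0395,0,0,0,0.42],[0,0.06,0,0,0,0,0.42],[0,0.05,0,0,0,0,0.42],[0,0.03,0,0,0,0,0.42],[0,0.01,0,0,0,0,0.42],[0,0,0,0,0,0,0.42],[0,0,0,0,0,0,0],[0,0,0,0,0,0,0]]'; python3 -m handwheel '[[0,0,0,0,0,0,0],[0,0,0,0,0,0,0],[0,-0.04,0,0,0,0,0],[0,-0.06,0,0,0,0,0],[0,-0.055,0,0,0,0,0],[0,0,0,0,0,0,0],[0,0,0,0,0,0,0]]';python3 - <<'E'
from h import *
go([.585,.055,.17],88)
E
```

```text
time: 13.6
tool_pos: [0.4702, -0.2641, 0.0167]
tcp_rot: [-0.037, -2.205, 2.205]
wrist_force: [0.5, 0.8, -2.4]
width: 0.261
time: 14.48
tool_pos: [0.469, -0.2641, 0.1705]
tcp_rot: [-0.035, -2.205, 2.203]
wrist_force: [0.2, 0.8, -3.7]
width: 0.259
t 14.47 tcp [ 0.469  -0.2641  0.1705] F [ 0.2  0.8 -3.7] w 0.259
tool y world [-0.001  0.001 -1.   ] jaw az -91.9 shift [-0.1053  0.0005 -0.3228] dist 0.34
turn rotvec [ 2.00e-03 -3.14e+00 -1.00e-03] deg 179.9 q6 1.05
turn rotvec [0.001 0.002 0.001] deg 0.1 q6 1.05
```

```bash
python3 -m handwheel '[[-0.015,0,-0.0461,0,0,0,0],[-0.015,0,-0.0461,0,0,0,0],[-0.015,0,-0.0461,0,0,0,0],[-0.015,0,-0.0461,0,0,0,0],[-0.015,0,-0.0461,0,0,0,0],[-0.015,0,-0.0461,0,0,0,0],[-0.015,0,-0.0461,0,0,0,0],[0,0,0,0,0,0,0]]';python3 -m handwheel '[[0,0,0,0,0,0,0],[0,0.02,0,0,0,0,0]]';python3 - <<'E'
from h import *
go([.585,.055,.063],88)
E
```

```text
time: 15.48
tool_pos: [0.5842, 0.0576, 0.1678]
tcp_rot: [-0.026, -2.205, 2.204]
wrist_force: [0.5, -0.5, -3.2]
width: 0.261
time: 15.72
tool_pos: [0.5862, 0.0536, 0.1513]
tcp_rot: [-0.04, -2.205, 2.205]
wrist_force: [-0.3, 0.3, -3.2]
width: 0.26
t 15.72 tcp [0.5862 0.0536 0.1513] F [-0.3  0.3 -3.2] w 0.26
tool y world [ 0.002 -0.    -1.   ] jaw az -92.0 shift [ 0.0015  0.0883 -0.0014] dist 0.088
turn rotvec [-0.004 -3.141  0.   ] deg 180.0 q6 1.65
turn rotvec [-0.     0.001 -0.002] deg 0.1 q6 1.65
```

```bash
python3 -m handwheel '[[0,0.04,0,0,0,0,0],[0,0.03,0,0,0,0,0],[0,0.014,0,0,0,0,0],[0,0,0,0,0,0,0],[0,0,0,0,0,0,0.5],[0,0,0,0,0,0,0.5],[0,0,0,0,0,0,0.5],[0,-0.04,0,0,0,0,0.5]]';python3 -m handwheel '[[0,-0.05,0,0,0,0,0.5],[0,-0.03,0,0,0,0,0.5],[0,0,0,0,0,0,0.5],[0,0,0,0,0,0,0.5]]'; python3 - <<'E'
from h import *
c=cam("top","t4",(230,110,430,260),4)
c2=cam("side","s4",(200,150,400,380),3)
heads(c)
E
```

```text
time: 16.73
tool_pos: [0.5826, 0.0545, 0.1049]
tcp_rot: [-0.029, -2.201, 2.202]
wrist_force: [-0.1, -0.2, 0.1]
width: 0.499
time: 17.23
tool_pos: [0.585, 0.0546, 0.1867]
tcp_rot: [-0.036, -2.204, 2.205]
wrist_force: [-0.5, -0.7, 0.3]
width: 0.501
px [396. 230.] xy 0.4535 -0.3648 size 0.056 0.022 ang 25.0 z med/max 0.029 0.035
```

View pics/t4.png

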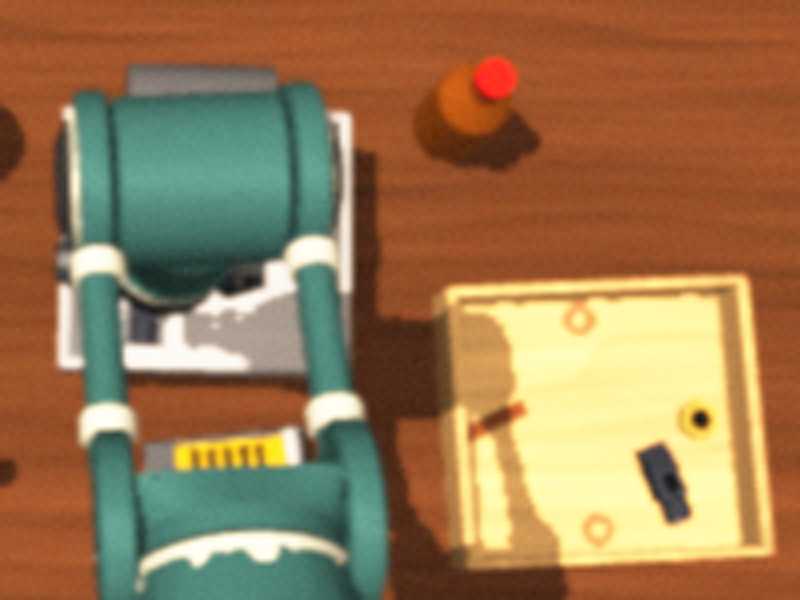

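View pics/s4.png

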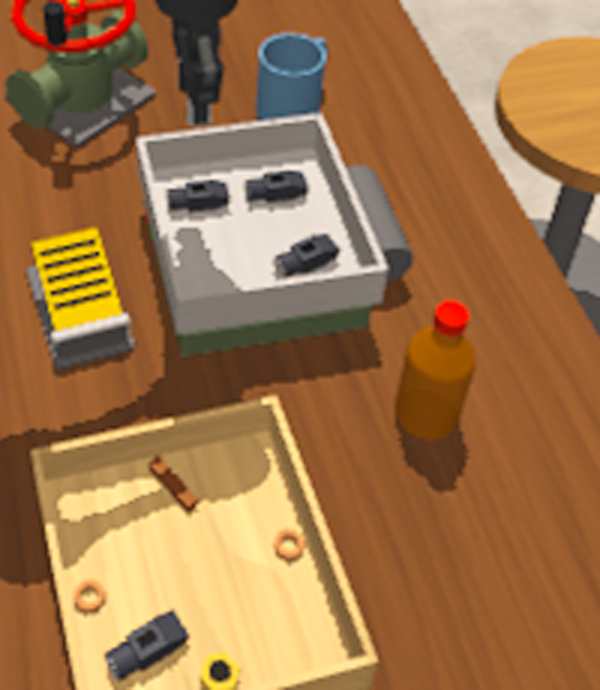

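```bash
python3 - <<'E'
from h import *
c=optics.read_camera("top")
g=c["image"].max(2);ys,xs=np.nonzero(g[215:246,385:405]<100);P=np.array([ray(c,x+385,y+215,.028)[:2] for x,y in zip(xs,ys)])
m=P.mean(0);U,S,V=np.linalg.svd(P-m);print(m,np.degrees(np.arctan2(V[0,1],V[0,0])),np.ptp((P-m)@V[0]),np.ptp((P-m)@V[1]))
print("nut",ray(c,230+700/4,110+418/4,.019))
go([.454,-.364,.17],111)
E
```

```text
[ 0.45497804 -0.36419116] -162.30029816418488 0.06597402109120525 0.05434009683836199
nut [ 0.50510705 -0.39995596  0.019     ]
t 17.38 tcp [0.5842 0.0546 0.1853] F [ 0.4  0.8 -0.4] w 0.499
tool y world [-0.003 -0.    -1.   ] jaw az -91.9 shift [0.1162 0.0158 0.4226] dist 0.439
turn rotvec [-5.000e-03  2.742e+00  1.000e-03] deg 157.1 q6 1.65
turn rotvec [ 0.    -0.4    0.003] deg 22.9 q6 1.65
```

```bash
python3 -m handwheel '[[0.0145,0,0.0528,0,0,0,0.45],[0.0145,0,0.0528,0,0,0,0.45],[0.0145,0,0.0528,0,0,0,0.45],[0.0145,0,0.0528,0,0,0,0.45],[0.0145,0,0.0528,0,0,0,0.45],[0.0145,0,0.0528,0,0,0,0.45],[0.0145,0,0.0528,0,0,0,0.45],[0.0145,0,0.0528,0,0,0,0.45]]';python3 -m handwheel '[[0,0,0,0,-0.128,0,0.45],[0,0,0,0,-0.128,0,0.45],[0,0,0,0,-0.127,0,0.45],[0,0,0,0,0,0,0.45],[0,0,0,0,0,0,0.45]]'; python3 - <<'E'
from h import *
go([.455,-.364,.016],110)
c=cam("side","s5",(200,150,400,380),3)
E
```

```text
time: 18.38
tool_pos: [0.4542, -0.3648, 0.1858]
tcp_rot: [-0.035, -2.206, 2.202]
wrist_force: [0.1, -0.8, -0.1]
width: 0.455
time: 19.0
tool_pos: [0.4552, -0.3634, 0.1864]
tcp_rot: [-0.358, 2.034, -2.032]
wrist_force: [0.1, 0.5, 0.4]
width: 0.45
t 19.0 tcp [ 0.4552 -0.3634  0.1864] F [0.1 0.5 0.4] w 0.45
tool y world [-0.001  0.001 -1.   ] jaw az -70.1 shift [0.0003 0.1704 0.0007] dist 0.17
turn rotvec [-1.00e-03  3.14e+00  2.00e-03] deg 179.9 q6 0.51
turn rotvec [ 0.001 -0.001  0.001] deg 0.1 q6 0.51
```

View pics/s5.png

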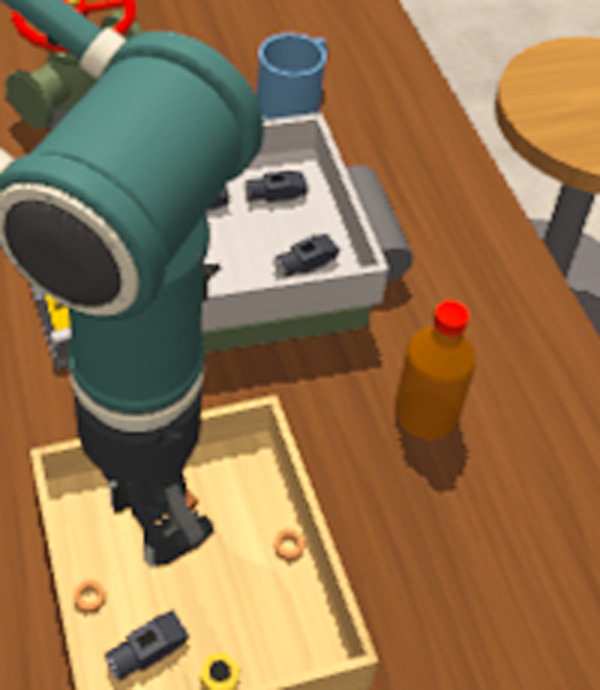

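```bash
python3 -m handwheel '[[0,0.05,0,0,0,0,0.45],[0,0.06,0,0,0,0,0.45],[0,0.04,0,0,0,0,0.45],[0,0.02,0,0,0,0,0.45],[0,0,0,0,0,0,0.45],[0,0,0,0,0,0,0],[0,0,0,0,0,0,0],[0,0,0,0,0,0,0]]'; python3 -m handwheel '[[0,0,0,0,0,0,0],[0,-0.04,0,0,0,0,0],[0,-0.06,0,0,0,0,0],[0,-0.055,0,0,0,0,0],[0,0,0,0,0,0,0],[0,0,0,0,0,0,0]]';python3 - <<'E'
from h import *
go([.585,-.05,.17],110)
E
```

```text
time: 20.05
tool_pos: [0.457, -0.3649, 0.0193]
tcp_rot: [-0.356, 2.027, -2.033]
wrist_force: [1.0, -0.4, 4.1]
width: 0.258
time: 20.8
tool_pos: [0.4547, -0.363, 0.1713]
tcp_rot: [-0.36, 2.033, -2.03]
wrist_force: [0.3, 0.9, -3.8]
width: 0.259
t 20.8 tcp [ 0.4547 -0.363   0.1713] F [ 0.3  0.9 -3.8] w 0.259
tool y world [-0.001  0.001 -1.   ] jaw az -70.0 shift [-0.2297  0.0015 -0.2493] dist 0.339
turn rotvec [ 1.000e-03 -3.141e+00 -3.000e-03] deg 180.0 q6 0.5
turn rotvec [0.002 0.001 0.001] deg 0.1 q6 0.5
```

```bash
python3 -m handwheel '[[-0.0328,0,-0.0356,0,0,0,0],[-0.0328,0,-0.0356,0,0,0,0],[-0.0328,0,-0.0356,0,0,0,0],[-0.0328,0,-0.0356,0,0,0,0],[-0.0328,0,-0.0356,0,0,0,0],[-0.0328,0,-0.0356,0,0,0,0],[-0.0328,0,-0.0356,0,0,0,0],[0,0,0,0,0,0,0]]';python3 -m handwheel '[[0,0,0,0,0,0,0],[0,0,0,0,0,0,0]]';python3 - <<'E'
from h import *
go([.585,-.05,.064],110)
E
```

```text
time: 21.8
tool_pos: [0.5846, -0.0475, 0.1688]
tcp_rot: [-0.369, 2.034, -2.028]
wrist_force: [-0.8, -0.9, -1.6]
width: 0.258
time: 22.05
tool_pos: [0.5846, -0.0519, 0.1708]
tcp_rot: [-0.361, 2.033, -2.033]
wrist_force: [-0.1, 0.4, -2.0]
width: 0.261
t 22.05 tcp [ 0.5846 -0.0519  0.1708] F [-0.1  0.4 -2. ] w 0.261
tool y world [-0.003 -0.    -1.   ] jaw az -70.0 shift [-0.0013  0.1068 -0.0015] dist 0.107
turn rotvec [-4.000e-03  3.141e+00  1.000e-03] deg 180.0 q6 1.09
turn rotvec [ 0.001 -0.     0.003] deg 0.2 q6 1.09
```

```bash
python3 -m handwheel '[[0,0.045,0,0,0,0,0],[0,0.04,0,0,0,0,0],[0,0.021,0,0,0,0,0],[0,0,0,0,0,0,0],[0,0,0,0,0,0,0.5],[0,0,0,0,0,0,0.5],[0,0,0,0,0,0,0.5],[0,-0.04,0,0,0,0,0.5]]';python3 -m handwheel '[[0,-0.05,0,0,0,0,0.5],[0,-0.06,0,0,0,0,0.5],[0,-0.03,0,0,0,0,0.5],[0,0,0,0,0,0,0.5]]'; python3 - <<'E'
from h import *
c2=cam("side","s6",(200,150,400,380),3)
go([.473,.246,.235],0)
E
```

```text
time: 23.05
tool_pos: [0.5826, -0.0505, 0.1034]
tcp_rot: [-0.367, 2.037, -2.032]
wrist_force: [-0.2, -0.8, 0.3]
width: 0.498
time: 23.55
tool_pos: [0.5882, -0.0511, 0.2508]
tcp_rot: [-0.35, 2.025, -2.03]
wrist_force: [-0.4, 0.8, 0.0]
width: 0.497
t 23.6 tcp [ 0.5867 -0.051   0.248 ] F [ 0.6 -0.5 -0.8] w 0.502
tool y world [ 0.003 -0.    -1.   ] jaw az -70.0 shift [ 0.005   0.0125 -0.318 ] dist 0.318
turn rotvec [-0.003 -1.221 -0.002] deg 70.0 q6 1.09
turn rotvec [ 0.002  1.921 -0.004] deg 110.0 q6 1.09
```

View pics/s6.png

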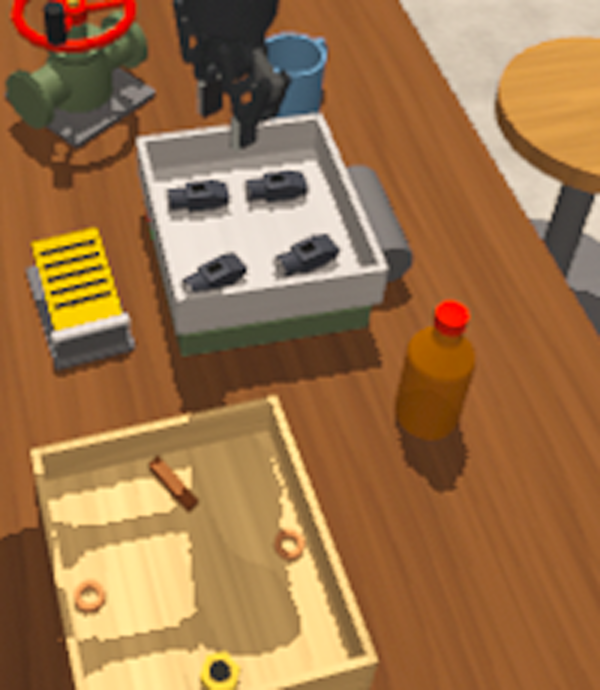

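All four heads are in the tray, and the offcut, nut and both collars are still in the crate. Next, the valve.

```bash
python3 -m handwheel '[[0,0,-0.045,0,-0.1745,0,0.6],[0,0,0,0,-0.1745,0,0.6],[0,0,0,0,-0.1745,0,0.6],[0,0,0,0,-0.1745,0,0.6],[0,0,0,0,-0.1745,0,0.6],[0,0,0,0,-0.1745,0,0.6],[0,0,0,0,-0.1745,0,0.6],[0,0,0,0,0,0,0.6]]'; python3 - <<'E'
from h import *
c=optics.read_camera("top");W=pts(c)
V=W[180:250,150:232].reshape(-1,3);V=V[V[:,2]<.195];k=V[V[:,2]>0.176];print("knob",np.median(k,0),k.min(0),k.max(0),len(k))
rim=V[(V[:,2]>.130)&(V[:,2]<.142)][:,:2].astype(np.float32);(cx,cy),r=cv2.minEnclosingCircle(rim);print("rim",cx,cy,r,len(rim))
go([.473,.2445,.235],0)
E
```

```text
time: 24.6
tool_pos: [0.5691, -0.0085, 0.2437]
tcp_rot: [-1.211, 1.213, -1.208]
wrist_force: [0.8, 0.8, 0.1]
width: 0.598
knob [0.47385892 0.2463496  0.18341487] [0.46290664 0.23567577 0.17820419] [0.48503842 0.25517308 0.18824738] 57
rim 0.4996774196624756 0.3026829659938812 0.07331179827451706 812
t 24.65 tcp [ 0.5693 -0.0086  0.2442] F [0.3 1.5 0.1] w 0.6
tool y world [-0.003  0.    -1.   ] jaw az -0.2 shift [-0.2528  0.0095 -0.097 ] dist 0.271
turn rotvec [ 0.003 -0.003 -0.   ] deg 0.3 q6 -0.06
turn rotvec [0.    3.139 0.005] deg 179.8 q6 -0.06
```

```bash
python3 -m handwheel '[[-0.042,0,-0.016,0,0,0,0.6],[-0.042,0,-0.016,0,0,0,0.6],[-0.042,0,-0.016,0,0,0,0.6],[-0.042,0,-0.016,0,0,0,0.6],[-0.042,0,-0.016,0,0,0,0.6],[-0.042,0,-0.016,0,0,0,0.6],[0,0,0,0,0,0,0.6],[0,0,0,0,0,0,0.6]]'; python3 - <<'E'
from h import *
go([.474,.245,.152],0)
E
```

```text
time: 25.65
tool_pos: [0.474, 0.243, 0.2456]
tcp_rot: [-1.21, 1.209, -1.21]
wrist_force: [-1.7, 0.4, -0.1]
width: 0.598
t 25.65 tcp [0.474  0.243  0.2456] F [-1.7  0.4 -0.1] w 0.598
tool y world [-0.001 -0.001 -1.   ] jaw az -0.0 shift [-0.0021  0.0936  0.    ] dist 0.094
turn rotvec [ 0.001 -0.     0.001] deg 0.1 q6 0.43
turn rotvec [-2.000e-03  3.141e+00  1.000e-03] deg 180.0 q6 0.43
```

```bash
python3 -m handwheel '[[-0.002,0.04,0,0,0,0,0.6],[0,0.04,0,0,0,0,0.6],[0,0.014,0,0,0,0,0.6],[0,0,0,0,0,0,0.6],[0,0,0,0,0,0,0],[0,0,0,0,0,0,0],[0,0,0,0,0,0,0],[0,0,0,0,0,0,0]]' 40; python3 - <<'E'
from h import *
c2=cam("side","s7",(150,80,350,230),4)
st()
E
```

```text
time: 26.65
tool_pos: [0.4756, 0.2456, 0.1544]
tcp_rot: [-1.207, 1.207, -1.21]
wrist_force: [-1.9, -1.5, 6.7]
width: 0.271
t 26.7 tcp [0.4756 0.2456 0.1544] F [-0.5 -1.7  6.3] w 0.272
```

View pics/s7.png

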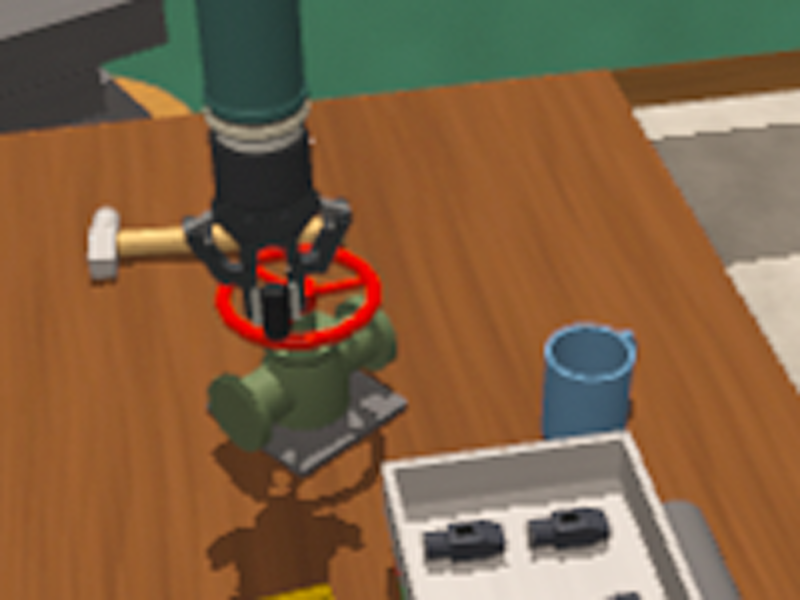

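```bash
python3 - <<'E'
import numpy as np
r=.065;a=np.radians(246+22.5*np.arange(17));p=np.stack([r*np.cos(a),r*np.sin(a)],1).round(3);d=np.diff(p,axis=0)
for i in range(16): print(i,[round(-d[i,1],3),0,round(d[i,0],3)], "->",(p[i+1]+[.4998,.3026]).round(3))
E
```

```text
0 [np.float64(0.006), 0, np.float64(0.024)] -> [0.498 0.238]
1 [np.float64(-0.004), 0, np.float64(0.025)] -> [0.523 0.242]
2 [np.float64(-0.014), 0, np.float64(0.022)] -> [0.545 0.256]
3 [np.float64(-0.021), 0, np.float64(0.014)] -> [0.559 0.277]
4 [np.float64(-0.024), 0, np.float64(0.006)] -> [0.565 0.301]
5 [np.float64(-0.025), 0, np.float64(-0.004)] -> [0.561 0.326]
6 [np.float64(-0.022), 0, np.float64(-0.014)] -> [0.547 0.348]
7 [np.float64(-0.014), 0, np.float64(-0.021)] -> [0.526 0.362]
8 [np.float64(-0.006), 0, np.float64(-0.024)] -> [0.502 0.368]
9 [np.float64(0.004), 0, np.float64(-0.025)] -> [0.477 0.364]
10 [np.float64(0.014), 0, np.float64(-0.022)] -> [0.455 0.35 ]
11 [np.float64(0.021), 0, np.float64(-0.014)] -> [0.441 0.329]
12 [np.float64(0.024), 0, np.float64(-0.006)] -> [0.435 0.305]
13 [np.float64(0.025), 0, np.float64(0.004)] -> [0.439 0.28 ]
14 [np.float64(0.022), 0, np.float64(0.014)] -> [0.453 0.258]
15 [np.float64(0.014), 0, np.float64(0.021)] -> [0.474 0.244]
```

First half turn, checked part-way through.

```bash
python3 -m handwheel '[[0.006,0,0.024,0,0,0,0],[-0.004,0,0.025,0,0,0,0]]' 40; python3 -m handwheel '[[-0.014,0,0.022,0,0,0,0],[-0.021,0,0.014,0,0,0,0]]'; python3 -m handwheel '[[-0.024,0,0.006,0,0,0,0],[-0.025,0,-0.004,0,0,0,0],[-0.022,0,-0.014,0,0,0,0],[-0.014,0,-0.021,0,0,0,0]]'; python3 -m handwheel '[[0,0,0,0,0,0,0]]';python3 - <<'E'
from h import *
c2=cam("side","s8",(150,80,350,230),4)
go([.526,.362,.154],0)
E
```

```text
time: 26.95
tool_pos: [0.524, 0.2441, 0.1544]
tcp_rot: [-1.207, 1.209, -1.208]
wrist_force: [-6.3, 8.8, 7.3]
width: 0.266
time: 27.2
tool_pos: [0.5607, 0.2788, 0.1544]
tcp_rot: [-1.207, 1.209, -1.21]
wrist_force: [-6.6, 0.4, 10.5]
width: 0.268
time: 27.7
tool_pos: [0.528, 0.3647, 0.1544]
tcp_rot: [-1.205, 1.206, -1.21]
wrist_force: [1.2, -5.0, 7.1]
width: 0.265
time: 27.82
tool_pos: [0.5252, 0.3657, 0.1545]
tcp_rot: [-1.207, 1.208, -1.206]
wrist_force: [-1.4, 1.4, 6.8]
width: 0.268
t 27.88 tcp [0.5257 0.3655 0.1545] F [-1.1  1.6  6.1] w 0.269
tool y world [ 0.002  0.003 -1.   ] jaw az 0.1 shift [0.0035 0.0005 0.0003] dist 0.004
turn rotvec [-0.002  0.002 -0.003] deg 0.2 q6 0.57
turn rotvec [-5.00e-03 -3.14e+00  3.00e-03] deg 179.9 q6 0.57
```

View pics/s8.png

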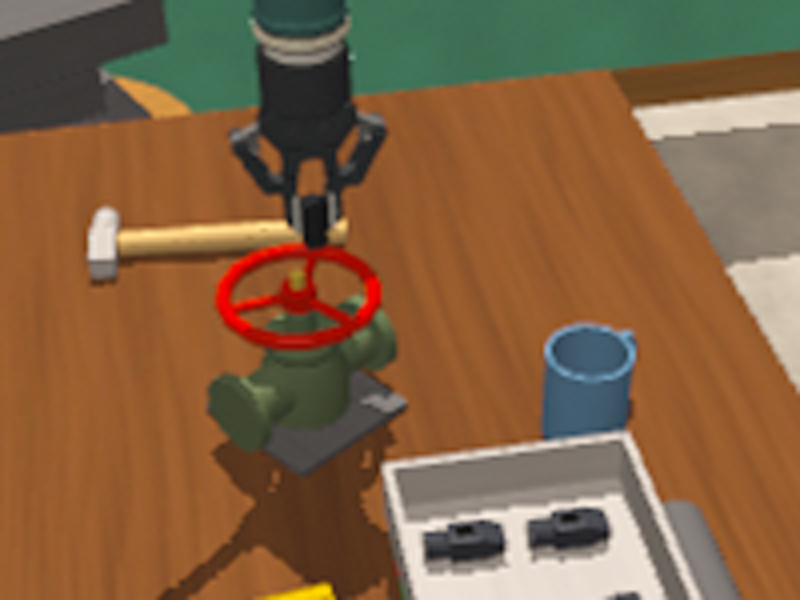

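Knob held and the wheel has turned half a turn. Continuing.

```bash
python3 -m handwheel '[[-0.006,0,-0.024,0,0,0,0],[0.004,0,-0.025,0,0,0,0],[0.014,0,-0.022,0,0,0,0],[0.021,0,-0.014,0,0,0,0],[0.024,0,-0.006,0,0,0,0],[0.025,0,0.004,0,0,0,0],[0.022,0,0.014,0,0,0,0],[0.014,0,0.021,0,0,0,0]]'; python3 -m handwheel '[[0.006,0,0.024,0,0,0,0],[-0.004,0,0.025,0,0,0,0],[-0.014,0,0.022,0,0,0,0],[-0.021,0,0.014,0,0,0,0],[-0.024,0,0.006,0,0,0,0],[-0.025,0,-0.004,0,0,0,0],[-0.022,0,-0.014,0,0,0,0],[-0.014,0,-0.021,0,0,0,0]]';  python3 - <<'E'
from h import *
c2=cam("side","s9",(150,80,350,230),4)
c=cam("top","t9",(140,160,260,260),6)
go([.526,.362,.154],0)
E
```

```text
time: 28.88
tool_pos: [0.4742, 0.246, 0.1544]
tcp_rot: [-1.206, 1.209, -1.207]
wrist_force: [0.4, 6.5, 5.5]
width: 0.267
time: 29.88
tool_pos: [0.5274, 0.365, 0.1544]
tcp_rot: [-1.205, 1.206, -1.209]
wrist_force: [0.6, -4.3, 9.1]
width: 0.267
t 29.98 tcp [0.5243 0.366  0.1544] F [-1.5  1.1  7.3] w 0.265
tool y world [ 0.001  0.003 -1.   ] jaw az 0.1 shift [0.004  0.0004 0.0017] dist 0.004
turn rotvec [-0.001  0.002 -0.003] deg 0.2 q6 0.57
turn rotvec [-5.000e-03 -3.139e+00  1.000e-03] deg 179.9 q6 0.57
```

View pics/s9.png

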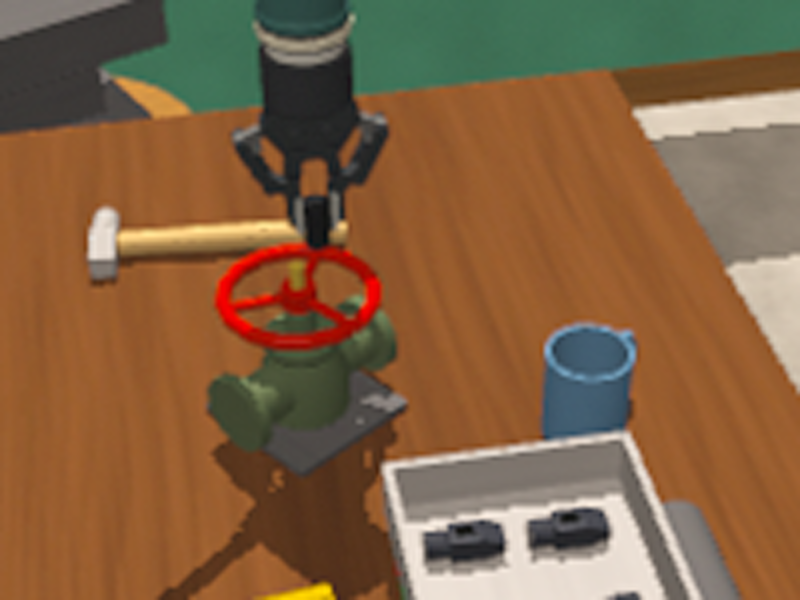

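```bash
python3 - <<'E'
from h import *
def stem(c):
    K=c["mtx"];T=np.linalg.inv(c["world_from_camera"])
    def proj(p): q=T@np.r_[p,1];q=K@q[:3];return q[:2]/q[2]
    im=c["image"]
    for z in(.14,.15,.16,.17,.18): 
        u=proj([.4998,.3026,z]); print(z,u.round(1),end=" ")
    u=proj([.4998,.3026,.16]).round().astype(int)
    print(); 
    hsv=cv2.cvtColor(im,cv2.COLOR_RGB2HSV)
    for v in range(u[1]-14,u[1]+12): print(v,im[v,u[0]].tolist(),hsv[v,u[0]].tolist())
print("start");stem(dict(np.load("side0.npz")))
print("now");stem(optics.read_camera("side"))
E
```

```text
start
0.14 [224.3 150.5] 0.15 [224.2 148.2] 0.16 [224.  145.7] 0.17 [223.8 143.3] 0.18 [223.6 140.8] 
132 [153, 92, 45] [13, 180, 153]
133 [152, 90, 44] [13, 181, 152]
134 [176, 120, 63] [15, 164, 176]
135 [237, 191, 116] [19, 130, 237]
136 [255, 222, 143] [21, 112, 255]
137 [233, 192, 119] [19, 125, 233]
138 [199, 160, 97] [19, 131, 199]
139 [157, 126, 76] [19, 132, 157]
140 [191, 104, 58] [10, 178, 191]
141 [244, 28, 0] [3, 255, 244]
142 [218, 32, 6] [4, 248, 218]
143 [150, 13, 2] [2, 252, 150]
144 [132, 48, 25] [6, 207, 132]
145 [147, 89, 46] [13, 175, 147]
146 [151, 91, 46] [13, 177, 151]
147 [160, 103, 49] [15, 177, 160]
148 [216, 172, 59] [22, 185, 216]
149 [251, 216, 66] [24, 188, 251]
150 [205, 175, 53] [24, 189, 205]
151 [132, 107, 38] [22, 182, 132]
152 [195, 74, 9] [10, 243, 195]
153 [245, 0, 0] [0, 255, 245]
154 [195, 21, 0] [3, 255, 195]
155 [132, 16, 5] [3, 245, 132]
156 [139, 14, 2] [3, 251, 139]
157 [150, 13, 1] [2, 253, 150]
now
0.14 [224.3 150.5] 0.15 [224.2 148.2] 0.16 [224.  145.7] 0.17 [223.8 143.3] 0.18 [223.6 140.8] 
132 [102, 98, 91] [19, 28, 102]
133 [106, 102, 95] [19, 26, 106]
134 [105, 102, 94] [22, 27, 105]
135 [107, 104, 96] [22, 26, 107]
136 [110, 107, 100] [21, 23, 110]
137 [108, 105, 99] [20, 21, 108]
138 [122, 105, 86] [16, 75, 122]
139 [144, 114, 66] [18, 138, 144]
140 [155, 97, 55] [13, 165, 155]
141 [187, 36, 15] [4, 235, 187]
142 [177, 30, 19] [2, 228, 177]
143 [154, 12, 3] [2, 250, 154]
144 [131, 51, 18] [9, 220, 131]
145 [149, 110, 40] [19, 187, 149]
146 [164, 134, 42] [23, 190, 164]
147 [148, 120, 37] [22, 191, 148]
148 [138, 111, 37] [22, 187, 138]
149 [139, 112, 36] [22, 189, 139]
150 [140, 116, 36] [23, 189, 140]
151 [142, 110, 34] [21, 194, 142]
152 [153, 75, 24] [12, 215, 153]
153 [162, 5, 0] [1, 255, 162]
154 [155, 11, 1] [2, 253, 155]
155 [137, 14, 4] [2, 248, 137]
156 [138, 16, 4] [3, 248, 138]
157 [140, 13, 0] [3, 255, 140]
```

```bash
python3 -m handwheel '[[-0.006,0,-0.024,0,0,0,0],[0.004,0,-0.025,0,0,0,0],[0.014,0,-0.022,0,0,0,0],[0.021,0,-0.014,0,0,0,0],[0.024,0,-0.006,0,0,0,0],[0.025,0,0.004,0,0,0,0],[0.022,0,0.014,0,0,0,0],[0.014,0,0.021,0,0,0,0]]'; python3 -m handwheel '[[0.006,0,0.024,0,0,0,0],[-0.004,0,0.025,0,0,0,0],[-0.014,0,0.022,0,0,0,0],[-0.021,0,0.014,0,0,0,0],[-0.024,0,0.006,0,0,0,0],[-0.025,0,-0.004,0,0,0,0],[-0.022,0,-0.014,0,0,0,0],[-0.014,0,-0.021,0,0,0,0]]';  python3 - <<'E'
from h import *
c2=cam("side","s10",(150,80,350,230),4)
go([.526,.362,.154],0)
im=c2["image"]
for v in range(136,152): print(v,im[v,224].tolist())
E
```

```text
time: 31.02
tool_pos: [0.4741, 0.246, 0.1544]
tcp_rot: [-1.206, 1.209, -1.207]
wrist_force: [-0.4, 7.6, 6.6]
width: 0.266
time: 32.02
tool_pos: [0.5273, 0.365, 0.1544]
tcp_rot: [-1.205, 1.206, -1.209]
wrist_force: [0.7, -4.7, 8.2]
width: 0.259
t 32.08 tcp [0.5235 0.3663 0.1545] F [-2.   1.9  7. ] w 0.269
tool y world [-0.     0.003 -1.   ] jaw az 0.1 shift [0.0043 0.0004 0.0025] dist 0.005
turn rotvec [ 0.     0.002 -0.003] deg 0.2 q6 0.57
turn rotvec [-0.004 -3.14  -0.   ] deg 179.9 q6 0.57
136 [108, 103, 96]
137 [139, 123, 103]
138 [169, 141, 101]
139 [163, 130, 75]
140 [182, 105, 61]
141 [227, 41, 8]
142 [200, 46, 18]
143 [162, 98, 28]
144 [161, 134, 42]
145 [144, 116, 36]
146 [137, 109, 35]
147 [138, 112, 35]
148 [139, 112, 36]
149 [140, 113, 38]
150 [140, 115, 36]
151 [143, 110, 35]
```

View pics/s10.png

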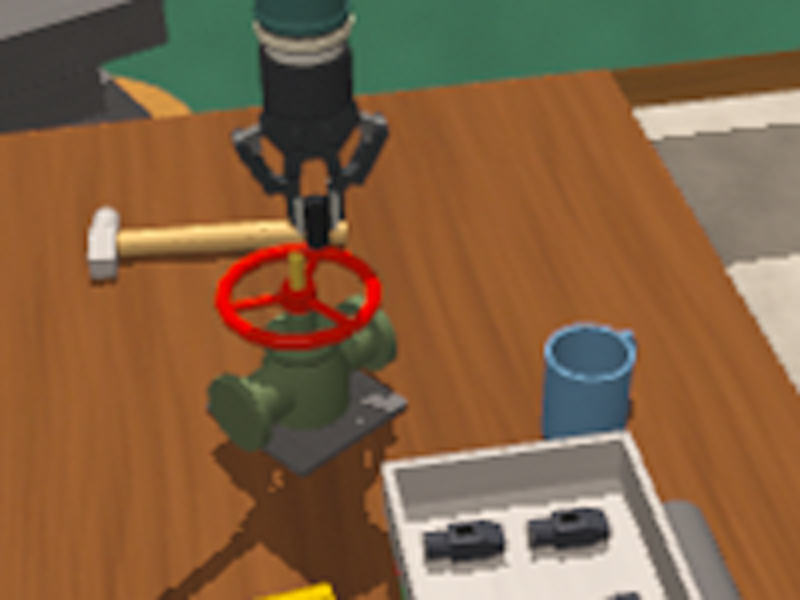

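```bash
python3 -m handwheel '[[-0.006,0,-0.024,0,0,0,0],[0.004,0,-0.025,0,0,0,0],[0.014,0,-0.022,0,0,0,0],[0.021,0,-0.014,0,0,0,0]]'; python3 -m handwheel '[[0.024,0,-0.006,0,0,0,0],[0.025,0,0.004,0,0,0,0],[0.022,0,0.014,0,0,0,0],[0.014,0,0.021,0,0,0,0]]'; python3 -m handwheel '[[0,0,0,0,0,0,0]]'
```

```text
time: 32.58
tool_pos: [0.4416, 0.3318, 0.1545]
tcp_rot: [-1.204, 1.206, -1.207]
wrist_force: [8.4, -0.2, 4.9]
width: 0.268
time: 33.08
tool_pos: [0.4741, 0.246, 0.1544]
tcp_rot: [-1.206, 1.209, -1.207]
wrist_force: [0.5, 7.0, 5.4]
width: 0.265
time: 33.2
tool_pos: [0.4763, 0.2453, 0.1544]
tcp_rot: [-1.204, 1.207, -1.211]
wrist_force: [0.8, -0.5, 7.8]
width: 0.264
```

```bash
python3 -m handwheel '[[0.006,0,0.024,0,0,0,0],[-0.004,0,0.025,0,0,0,0],[-0.014,0,0.022,0,0,0,0]]'; python3 -m handwheel '[[-0.021,0,0.014,0,0,0,0],[-0.024,0,0.006,0,0,0,0]]'; python3 -m handwheel '[[-0.025,0,-0.004,0,0,0,0]]'; python3 -m handwheel '[[-0.022,0,-0.014,0,0,0,0]]'
```

```text
time: 33.58
tool_pos: [0.5455, 0.2575, 0.1544]
tcp_rot: [-1.208, 1.209, -1.209]
wrist_force: [-5.4, 1.5, 12.8]
width: 0.263
time: 33.83
tool_pos: [0.5663, 0.3027, 0.1544]
tcp_rot: [-1.207, 1.208, -1.21]
wrist_force: [-4.6, -2.2, 11.1]
width: 0.266
time: 33.95
tool_pos: [0.5623, 0.328, 0.1544]
tcp_rot: [-1.207, 1.207, -1.21]
wrist_force: [-3.4, -5.1, 11.5]
width: 0.263
time: 34.08
tool_pos: [0.5546, 0.3441, 0.1547]
tcp_rot: [-1.207, 1.187, -1.222]
wrist_force: [42.2, -41.9, -2.6]
width: 0.27
```

That is the stop: 59 N against the direction of rotation, at a knob angle of about 37°. Easing the pressure and holding briefly.

```bash
python3 -m handwheel '[[0.002,0,0.003,0,0,0,0]]'; python3 -m handwheel '[[0.001,0,0.002,0,0,0,0],[0,0,0,0,0,0,0]]'; python3 - <<'E'
from h import *
c2=cam("side","s11",(150,80,350,230),4)
s,_=st()
p=s["tool_pos"]-[.5005,.304,0];print(np.degrees(np.arctan2(p[1],p[0])),np.hypot(p[0],p[1]))
im=c2["image"]
for v in range(136,148): print(v,im[v,224].tolist())
E
```

```text
time: 34.2
tool_pos: [0.5555, 0.3444, 0.1547]
tcp_rot: [-1.206, 1.195, -1.217]
wrist_force: [10.8, -8.8, 5.5]
width: 0.271
time: 34.45
tool_pos: [0.5555, 0.3443, 0.1546]
tcp_rot: [-1.206, 1.202, -1.214]
wrist_force: [8.9, -7.9, 6.6]
width: 0.267
t 34.5 tcp [0.5556 0.3444 0.1547] F [ 9.4 -8.4  7. ] w 0.267
36.23968746305671 0.06826193901022537
136 [255, 221, 142]
137 [233, 191, 119]
138 [198, 159, 96]
139 [157, 124, 74]
140 [170, 102, 58]
141 [219, 132, 33]
142 [220, 188, 56]
143 [179, 146, 45]
144 [132, 105, 33]
145 [137, 107, 33]
146 [138, 109, 34]
147 [138, 111, 35]
```

View pics/s11.png

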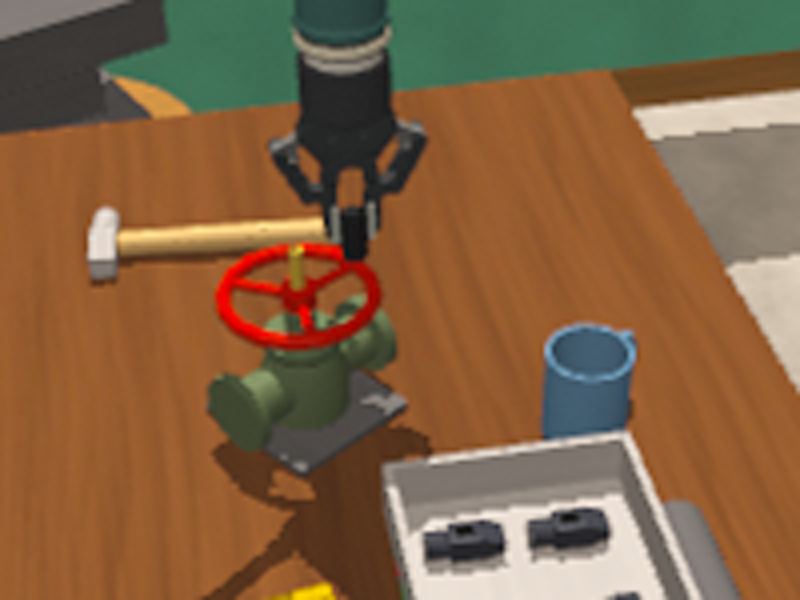

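```bash
python3 -m handwheel '[[0.014,0,0.007,0,0,0,0],[0.013,0,0.004,0,0,0,0],[0.025,0,0.001,0,0,0,0],[0.024,0,-0.0085,0,0,0,0],[0.019,0,-0.017,0,0,0,0],[0,0,0,0,0,0,0],[0,0,0,0,0,0,0]]'; python3 - <<'E'
from h import *
s,_=st()
p=s["tool_pos"]-[.5005,.304,0];print(np.degrees(np.arctan2(p[1],p[0])),np.hypot(p[0],p[1]))
E
```

```text
time: 35.38
tool_pos: [0.5364, 0.2545, 0.1546]
tcp_rot: [-1.206, 1.214, -1.204]
wrist_force: [-5.6, 7.2, 11.5]
width: 0.266
t 35.38 tcp [0.5364 0.2545 0.1546] F [-5.6  7.2 11.5] w 0.266
-54.04431472893728 0.061171509677381775
```

```bash
python3 -m handwheel '[[0,0,0,0,0,0,0],[0,0,0,0,0,0,0.6],[0,0,0,0,0,0,0.6],[0,0,0,0,0,0,0.6],[0,-0.03,0,0,0,0,0.6],[0,-0.05,0,0,0,0,0.6],[0,-0.02,0,0,0,0,0.6]]';python3 -m handwheel '[[0.06,0,-0.01,0,0,0,0],[0.06,0,-0.01,0,0,0,0],[0.06,0,-0.02,0,0,0,0],[0.06,0,-0.02,0,0,0,0],[0,0,-0.03,0,0,0,0],[0,0,0,0,0,0,0],[0,0,0,0,0,0,0]]'; python3 - <<'E'
from h import *
c=cam("top","t12",(140,110,320,260),4);W=pts(c)
c2=cam("side","s12",(150,80,350,300),3)
V=W[180:250,140:232].reshape(-1,3);V=V[V[:,2]<.195];k=V[(V[:,2]>0.176)&(np.hypot(V[:,0]-.5,V[:,1]-.3026)>.04)];m=(k.min(0)+k.max(0))/2;print("knob",m,len(k),np.degrees(np.arctan2(m[1]-.3026,m[0]-.4998)))
go([.45,.009,.1],0)
E
```

```text
time: 36.25
tool_pos: [0.5403, 0.2517, 0.2555]
tcp_rot: [-1.205, 1.207, -1.21]
wrist_force: [-0.3, 0.2, 1.1]
width: 0.602
time: 37.12
tool_pos: [0.4497, 0.0129, 0.252]
tcp_rot: [-1.209, 1.209, -1.209]
wrist_force: [-1.1, -0.2, -0.1]
width: 0.001
knob [0.53630214 0.25084608 0.18331252] 57 -54.80461395832385
t 37.23 tcp [0.4501 0.0132 0.2521] F [-0.3 -0.6  0.3] w -0.0
tool y world [ 0.  0. -1.] jaw az 0.1 shift [ 4.200e-03  1.521e-01 -1.000e-04] dist 0.152
turn rotvec [-0.     0.002 -0.   ] deg 0.1 q6 -0.03
turn rotvec [-0.   -3.14  0.  ] deg 179.9 q6 -0.03
```

View pics/t12.png

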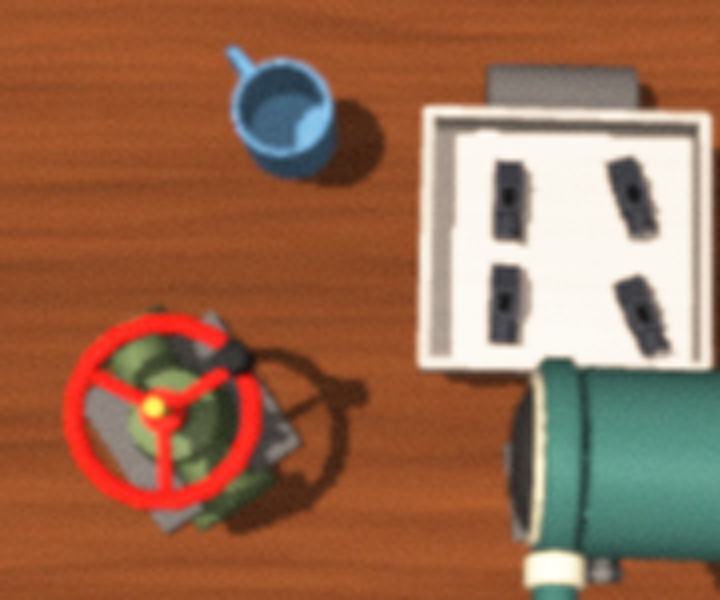

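View pics/s12.png

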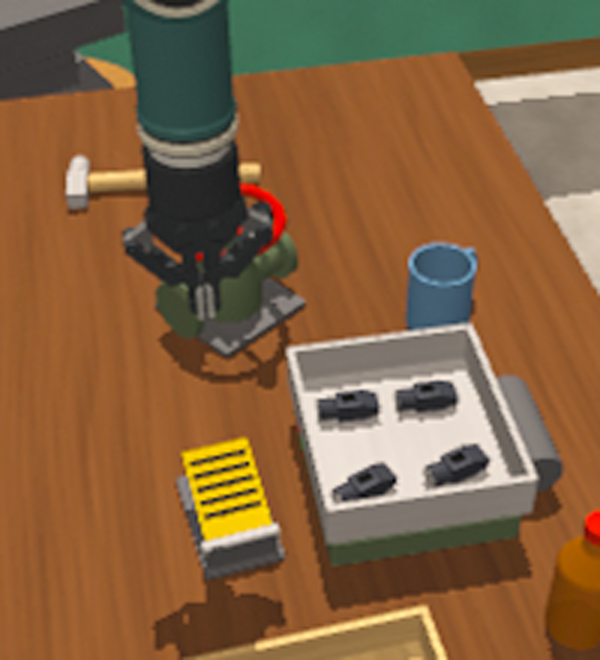

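The top view shows the knob at -54.8°, about 90° back from the stop, with four heads in the tray. Next, the treadle.

```bash
python3 -m handwheel '[[0.006,0.05,0.001,0,0,0,0],[0,0.06,0,0,0,0,0],[0,0.06,0,0,0,0,0],[0,0,0,0,0,0,0],[0,0,0,0,0,0,0]]'; python3 - <<'E'
from h import *
go([.451,.007,.038],0)
E
```

```text
time: 37.85
tool_pos: [0.4521, 0.007, 0.0839]
tcp_rot: [-1.209, 1.207, -1.209]
wrist_force: [0.5, 0.4, 1.7]
width: -0.001
t 37.85 tcp [0.4521 0.007  0.0839] F [0.5 0.4 1.7] w -0.001
tool y world [ 0.002 -0.    -1.   ] jaw az 0.1 shift [ 0.      0.0459 -0.0012] dist 0.046
turn rotvec [-0.002  0.001  0.   ] deg 0.1 q6 -0.04
turn rotvec [ 0.00e+00 -3.14e+00  3.00e-03] deg 179.9 q6 -0.04
```

```bash
python3 -m handwheel '[[0,0.015,0,0,0,0,0],[0,0.01,0,0,0,0,0],[0,0.008,0,0,0,0,0],[0,0.006,0,0,0,0,0],[0,0,0,0,0,0,0]]'; python3 -m handwheel '[[0,0.004,0,0,0,0,0],[0,0,0,0,0,0,0]]'
```

```text
time: 38.48
tool_pos: [0.4523, 0.0076, 0.0448]
tcp_rot: [-1.205, 1.208, -1.21]
wrist_force: [-1.7, 3.9, 9.5]
width: 0.002
time: 38.72
tool_pos: [0.4523, 0.008, 0.0411]
tcp_rot: [-1.204, 1.208, -1.21]
wrist_force: [-1.8, 6.1, 10.5]
width: -0.001
```

```bash
python3 -m handwheel '[[0,0.003,0,0,0,0,0],[0,0,0,0,0,0,0]]'; python3 -m handwheel '[[0,0.003,0,0,0,0,0],[0,0,0,0,0,0,0]]'
```

```text
time: 38.98
tool_pos: [0.4523, 0.0082, 0.0382]
tcp_rot: [-1.204, 1.209, -1.209]
wrist_force: [-2.3, 7.0, 12.4]
width: 0.001
time: 39.22
tool_pos: [0.4525, 0.0083, 0.0367]
tcp_rot: [-1.204, 1.209, -1.209]
wrist_force: [-6.2, 7.2, 24.3]
width: 0.0
```

The force jumped to 24 N at z=0.037, so it is on the stop. Holding, then letting go.

```bash
python3 -m handwheel '[[0,0.001,0,0,0,0,0],[0,0,0,0,0,0,0],[0,0,0,0,0,0,0],[0,0,0,0,0,0,0]]'; python3 -m handwheel '[[0,-0.015,0,0,0,0,0],[0,-0.02,0,0,0,0,0],[0,-0.05,0,0,0,0,0],[0,-0.06,0,0,0,0,0],[0,-0.05,0,0,0,0,0],[0,0,0,0,0,0,0],[0,0,0,0,0,0,0]]'; python3 - <<'E'
from h import *
c=cam("top","t13",(140,110,430,260),2.7);W=pts(c)
c2=cam("side","s13",(150,80,400,380),2)
V=W[180:250,140:232].reshape(-1,3);V=V[V[:,2]<.195];k=V[(V[:,2]>0.176)&(np.hypot(V[:,0]-.5,V[:,1]-.3026)>.04)];m=(k.min(0)+k.max(0))/2;print("knob",m,len(k),np.degrees(np.arctan2(m[1]-.3026,m[0]-.4998)))
W2=pts(c2);V=W2.reshape(-1,3);n=V[(abs(V[:,0]-.45)<.02)&(abs(V[:,1]-.008)<.01)&(V[:,2]<.1)];print("pad z",np.nanmedian(n[:,2]),len(n))
st()
E
```

```text
time: 39.72
tool_pos: [0.4525, 0.0083, 0.0366]
tcp_rot: [-1.205, 1.209, -1.209]
wrist_force: [-9.6, 7.9, 31.3]
width: 0.0
time: 40.6
tool_pos: [0.4502, 0.0067, 0.2271]
tcp_rot: [-1.209, 1.209, -1.209]
wrist_force: [0.1, -0.8, -0.1]
width: 0.001
knob [0.53625313 0.25079868 0.1820021 ] 57 -54.865550476932036
pad z 0.06053835193051271 81
t 40.7 tcp [0.4491 0.0067 0.2254] F [-0.6  0.1 -0.1] w 0.0
```

View pics/t13.png

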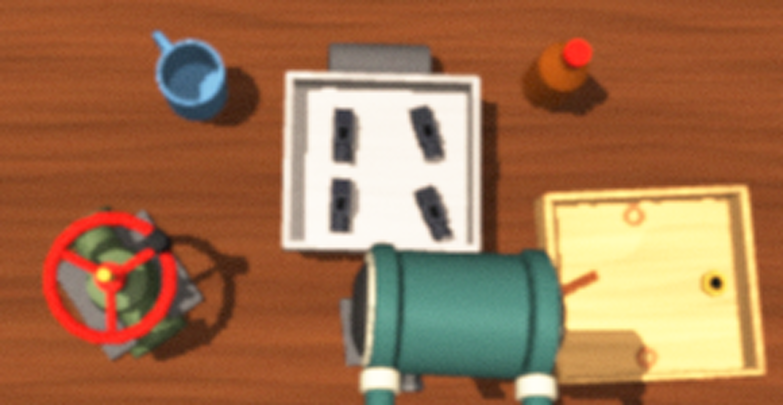

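View pics/s13.png

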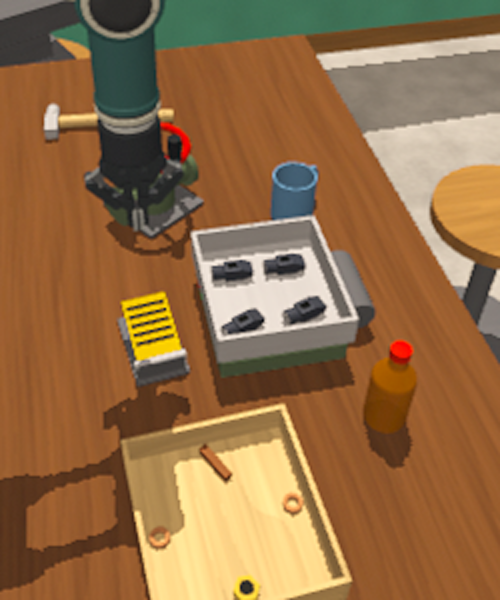

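The final views show four heads in the tray and four pieces of scrap in the crate. The treadle is back up at 0.0605 m, the knob is unchanged at -54.9°, and the gripper is clear of everything. Handing in.

```bash
python3 - <<'E'
from workcell import workorder
print(workorder.finish_job())
E
```

```text
the job is handed in; nothing more can be done
None
```

I finished the whole job and handed it in at about 41 s. The hand-in reports no verdict, so the results below are my own checks.

- **Heads:** there were four in the crate, and all four are now in the tray. One was knocked against the offcut partway through, so I measured it again before gripping it. The last pictures show all four flat inside the tray walls.
- **Scrap and bystanders:** the offcut, the nut and both collars are still in the crate. The robot never touched the bottle, the mug or the hammer, and they look unmoved in the pictures.
- **Valve:** I cranked it counter-clockwise about 3.4 turns until it hit the stop, where the wrist force peaked at 59 N (limit 120 N). I then turned it back about 90°; the knob went from about 36° at the stop to -55°, the same before and after the treadle press.
- **Treadle:** I pressed it to its stop at 37 mm, where the force rose to 24–31 N, and held it there for a little over 0.5 s. It sprang back up to 60.5 mm.
- **Disagreement:** the brass stem rose only to about 36 mm by my reading. The 40 mm given is a maximum, and the force showed a hard stop, so I trusted the force. The wheel's angle cannot be read directly, so I worked it out from the knob's position.

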